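# Change the printing block in the carving jig

### The job

The finished printing block is still locked in the carving jig: lift the clamp's lever to free it and lay it on the felt mat, carved side up. Then fetch the narrow block from the rack, lay it carved side up in the jig with one end and one long edge pushed home against the two fences, and press the lever down until the clamp locks on it. Lay both blocks down gently, never letting them topple or drop, and leave everything else on the bench where it stands.

Things in the scene. Friction and masses are not known exactly. Their poses are not given: they have to be found in the camera images.
- jig: Carving jig fixed to the bench: plywood board 260 x 150 x 18 mm with two dark fences 12 mm high. Origin: centre of the underside; x along the board from clamp to free end, z up. End fence: face at x = -15 mm looking to +x, from y = -60 to 40. Side fence: face at y = -30 mm looking to +y, only from x = -15 to 45. Behind the end fence a steel toggle clamp, 44 mm wide, stands in the plane y = 0.
- jig_seat (a point): Point on the board's top under the centre of a block that lies home (jig x = 45 mm, y = 0, z = 18 mm): the block then spans jig x = -15 to 105 mm and y = -30 to 30 mm.
- clamp_pivot (a point): Pivot of the clamp's bar, at jig x = -35 mm, y = 0, z = 66 mm. The bar reaches 56 mm from it to +x; its sprung rubber pad, 18 mm wide and 48 mm from the pivot, presses the block's top 28 mm from its end with about 23 N when locked. Open, the pad still hangs over the block's end, its lowest edge 75 to 85 mm above the bench: blocks are slid out and in along jig x, from the free end.
- clamp_bar (a joint): Angle of the clamp's bar, rad: 0 level, growing as the bar lifts, stop at 0.95; about 0.035 when locked on a block. With the lever raised 20, 40, 60, 70 degrees from level the bar stands at about 3, 22, 45, 53 degrees.
- clamp_handle (a joint): Angle between the clamp's lever and its bar, rad: 0 locked (past dead centre, on its stop), about 0.1 at dead centre, about 2.2 fully open. Friction holds it where it is left, except near the locked end, where it works against the pad's spring: 4 to 8 N at the grip push it over centre or pull it out. The linkage has a little give.
- lever_grip (a point): On the lever's black grip, a rounded bar 65 mm long, 16 mm wide across the jig, 14 mm high; 25 mm from the lever's end, 75 mm from its pin. Locked, the lever lies level (some 2 degrees low), pointing to jig -x from the pin (jig x = -62 mm, z = 66 mm). Opening, it swings up, then to +x, in the plane y = 0, its end up to 145 mm high; the pin turns with the bar, 27 mm behind the bar's pivot.
- old_block: The finished block: light wood 120 x 60 x 28 mm, carved on its upper face (lattice), about 150 g, lying in the jig. Origin: centre of its underside; x along its length, z up out of the carved face.
- felt_mat: Dark grey felt mat 180 x 135 x 4 mm, stuck to the bench. Origin: centre of its underside, x along its length.
- rack: Wooden rack fixed to the bench, 152 x 124 mm, floor 12 mm thick. Three slots 36 mm wide at x = -44, 0 and 44 mm, parted by walls 45 mm high above the floor; at the +x end a panel 130 mm high above the floor. Origin: centre of its underside. In each slot a block stands on end, carved face to +x.
- new_block: The narrow block, in any of the rack's slots, standing on end: light wood, 120 long, 60 wide, 28 mm thick, about 150 g, carved (leaves) on one large face, plain on the other. Origin: centre of the end it stands on; z along its length, y across its width, x out of the carved face (at x = 14 mm; plain face at -14). It also stands steadily on its end on the bench.
- new_mid (a point): Centre of the narrow block (60 mm along its z from its origin).
- wide_block_a: Wide block in the rack, 122 x 92 x 28 mm, standing on end; leave it. Origin: centre of its lower end.
- wide_block_b: Wide block in the rack, 118 x 92 x 28 mm, standing on end; leave it. Origin: centre of its lower end.
- brayer: Ink roller lying on the bench, 155 mm long, roller 38 mm thick and 90 mm wide, handle to its -x. Origin: on the bench under the roller.
- mallet: Wooden mallet lying on the bench, head 62 mm thick and 85 mm long, handle 110 mm to its -x. Origin: on the bench under the head.
- glue_bottle: Blue glue bottle 56 mm across, 150 mm high. Origin: centre of its underside.
- ink_tin: Steel ink tin 76 mm across, 62 mm high. Origin: centre of its underside.
- brush_jar: White jar 76 mm across, with brushes up to 230 mm high. Origin: centre of its underside.
- paperweight: Brass bar 180 x 26 x 16 mm along its x. Origin: centre of its underside.
- baren: Round rubbing pad, 110 mm across, 22 mm high. Origin: centre of its underside.
Mind the look-alikes: they are no part of the job. Leave any pink or red look-alike of the old_block alone.

How it is judged (in metres and radians):
On the way, in this order (a step that is already met when the one before it is completed fails the run):
1. the clamp is opened (value of joint clamp_bar above 0.4 rad), for 0.1 s.
2. the finished block lies on the mat, carved side up, at rest (x of old_block in the frame of felt_mat between -0.06 and 0.06 m and y of old_block in the frame of felt_mat between -0.05 and 0.05 m and z of old_block in the frame of felt_mat below 0.009 m and angle between old_block's own z axis and vertical below 0.1 rad and linear speed of old_block below 0.02 m/s), for 0.2 s.
At the end, for the whole second after the job is handed in: The narrow block lies flat (5 degrees) in the jig, carved side up, within about 4.5 mm and 3 degrees of home against both fences, with the clamp locked on it (lever down past centre, pad pressing over 8 N); the finished block rests on the mat, carved side up, its centre well on it (all of step 2 and x of new_mid in the frame of jig between 0.04 and 0.0495 m and y of new_mid in the frame of jig between -0.0045 and 0.0045 m and z of new_mid in the frame of jig below 0.036 m and angle between new_block's own x axis and vertical below 0.08 rad and angle between the z axis of new_block and the x axis of jig, either way round below 0.06 rad and linear speed of new_block below 0.02 m/s and value of joint clamp_handle below 0.06 rad and contact force between clamp_pad and new_block above 8 N); the robot touches nothing.
It fails at once if the finished block falls or drops free of the fingers ((linear speed of old_block above 0.6 m/s or angular speed of old_block above 6 rad/s) and contact force between old_block and the fingers below 0.2 N).
It fails at once if the narrow block falls or drops free of the fingers ((linear speed of new_block above 0.6 m/s or angular speed of new_block above 6 rad/s) and contact force between new_block and the fingers below 0.2 N).
It fails at once if a bystander is moved by more than 30 mm (distance of any of wide_block_a, wide_block_b, brayer, mallet, glue_bottle, ink_tin, brush_jar, paperweight, baren from where it was at the start of the episode above 0.03 m).
It also fails if it takes over 72 s, if anything falls off the work surface, if the arm or the gripper's body presses on something with over 40 N, if the wrist force passes 120 N, or if a joint passes its speed limit or range.

### The arm

A 6-joint arm with a two-finger parallel gripper is mounted at the origin on the work surface. World frame = base frame: x ahead of the robot, y to its left, z up, the work surface at z = 0. Lengths are in mm, angles in degrees, forces in N, time in s.
With the tool pointing down it reaches from about 375 to 925 mm from the base axis. Payload 5.7 kg.
Tool frame: the origin (TCP) lies at the very end of the fingers, on their centre line; the grasp point (between the pads) lies 19 mm behind it (grasp_offset is the distance from the TCP to the grasp point, in mm); z points along the fingers, y is the line along which they close (so a half turn about z gives the same grasp; the last joint's range is limited). The gripper opens to 85 mm and grips with 20 to 120 N. Pads are 22 mm wide; open, the fingers measure 114 mm over their backs; the gripper's body (76 mm by 85 mm) begins 54 mm behind the grasp point. The pads swing forward as they close: fully open they stand 13 mm farther back than shut.
Start: joints at [58.321, 20.558, 86.54, -0, 72.909, -6.595], TCP at [254.358, 543.383, 231.267] pointing down, gripper open.
Joint ranges: [-170.27, 170.27], [-57.76, 135], [12.27, 136.19], [-55.21, 235.2], [11.17, 155.16], [-170.74, 170.74]. Speed limits (degrees/s): [136.94, 136.94, 180, 180, 180, 180].

### API

Orientations are given as [roll, pitch, yaw] about the fixed x, y, z axes, in that order (R = Rz(yaw) Ry(pitch) Rx(roll)).
In Python, from station import observe, grab_frame, camera_info, hand_in, grasp_offset gives the robot as it stands.
- The arm moves only by the tool play_rows, never from a script. Its arguments are lists of equal length, an entry for each row: "rotation": the turn, a rotation vector about the tool's x, y, z in rad, a list of three; "travel": the shift along the tool's x, y, z in mm, a list of three; "hand": the closure, from 0 (fully open) to 1 (shut). In form: {"rotation": [[ax, ay, az], ...], "travel": [[dx, dy, dz], ...], "hand": [hand, ...]}. A call has exactly 5 rows; each row is the pose to reach, as a shift and turn from the pose commanded when the call began, along the tool's axes at that moment; what a row does not reach only later rows make up. A row lasts 1/10 s, in which the tool goes at most 50 mm and 8.59 degrees, less where a joint would pass 70% of its speed; a pose out of reach is approached as far as the arm can. A call with a gripper value outside its range is refused whole. The fingers move at their own pace and stop on an object; the grip force is fixed at half the most. Time passes only in rows, so rows that repeat a pose let the fingers close, or fill a call up. It gives the time, the measured TCP pose, the force, the opening and the grip force at its end, in the units of the state.
- observe(): the state, without advancing time (a new reading comes with each control period).
- grab_frame(name): name is "scene" or "top"; returns the picture (384x512x3 uint8, blue, green, red); there is no depth.
- camera_info(name): a dict with "mtx" (3x3 intrinsics, pixels), "k1" (the pictures are not rectified: a ray, as slopes to the right and down, at radius r is drawn at 1 + k1 r^2 times it, then the intrinsics apply), "R" (3x3) and "t" (3): a world point X has camera coordinates R X + t. Camera axes: x right, y down, z forward; pixel columns grow to the right and rows downward; lengths in mm; the calibration is good to about 2 mm. A picture is of the moment at which its call begins. camera_info takes no time and is no camera call.
- hand_in(): hands the job in; it is judged then, once.
The state is a dict: "t": time; "qpos": joint angles; "qvel": joint speeds; "joint_efforts": joint torques, N m; "tool_pos": TCP position; "tool_rot": TCP orientation; "contact_force": force on the tool from outside, world axes, zero at the start; "torque": the same for the moment, N m; "grip_width": finger opening in mm; "gripper_force": force on a finger pad.
Only numpy, scipy, OpenCV 4.12 (cv2) and the standard library are available. Lean on these libraries where they do the work, as an engineer would, in place of code of your own. Each camera call takes 0.05 s, during which the arm holds its last target. There are 200 camera calls.

## Working session

There is one attempt and no reset: what is moved stays moved. The work goes in short steps, Python scripts to look and compute and a tool call to move; the robot and the scene stay as the last step left them, time stands still between calls to the robot, and variables do not carry over. Pictures are saved under pics/ and viewed, at most 10 in all, crops included, and the job is handed in when it is done.

Besides the shell and the picture viewer there is one more tool, called after "Emit:" as name(argument=value, ...) on one line, values as JSON. play_rows: Moves the arm, as the interface text tells. Its arguments: {"type":"object","properties":{"rotation":{"type":"array","items":{"type":"array","items":{"type":"number"}}},"travel":{"type":"array","items":{"type":"array","items":{"type":"number"}}},"hand":{"type":"array","items":{"type":"number"}}},"required":["rotation","travel","hand"]}

```bash
mkdir -p pics; ls
python3 - <<'E'
from station import *
import cv2,numpy as np
np.set_printoptions(precision=4,suppress=True)
for n in ["scene","top"]:
    f=grab_frame(n); cv2.imwrite(f"pics/{n}0.png",f); c=camera_info(n)
    print(n,c["mtx"],c["k1"],c["R"],c["t"], -np.array(c["R"]).T@np.array(c["t"]))
    cv2.imwrite(f"pics/{n}0b.png",cv2.resize(f,(800,600),interpolation=cv2.INTER_CUBIC))
print(observe(),grasp_offset)
E
```

```text
pics
scene [[423.0683   0.     263.5766]
 [  0.     423.0683 187.3541]
 [  0.       0.       1.    ]] 0.04264918390108471 [[ 0.6691  0.7431  0.013 ]
 [ 0.4829 -0.4214 -0.7676]
 [-0.565   0.5199 -0.6407]] [-349.1914 -194.7114 1436.4604] [1139.1938 -569.35    775.4634]
top [[498.4053   0.     254.1536]
 [  0.     498.4053 190.9308]
 [  0.       0.       1.    ]] -0.2044359668249514 [[-0.0225 -0.9997 -0.0058]
 [-0.9934  0.023  -0.1123]
 [ 0.1124  0.0033 -0.9937]] [   3.1648  537.8427 1211.6266] [ 398.131  -13.188 1264.374]
{'t': 0.1, 'qpos': array([58.3216, 20.5951, 86.5903, -0.0005, 72.9098, -6.595 ]), 'qvel': array([ 0.0724, -0.1545, -0.1017,  0.0048,  0.0773, -0.0296]), 'joint_efforts': array([  0.0002, -52.8652, -27.935 ,  -0.0001,   0.0049,  -0.    ]), 'tool_pos': array([254.0597, 542.8995, 230.5411]), 'tool_rot': array([-179.9054,   -0.0105,  154.9167]), 'contact_force': array([-0.0708, -0.1145,  0.4612]), 'torque': array([ 0.0052,  0.012 , -0.0478]), 'gripper_force': 0.0, 'grip_width': 85.61317721705288} 18.700000000000003
```

View pics/scene0b.png

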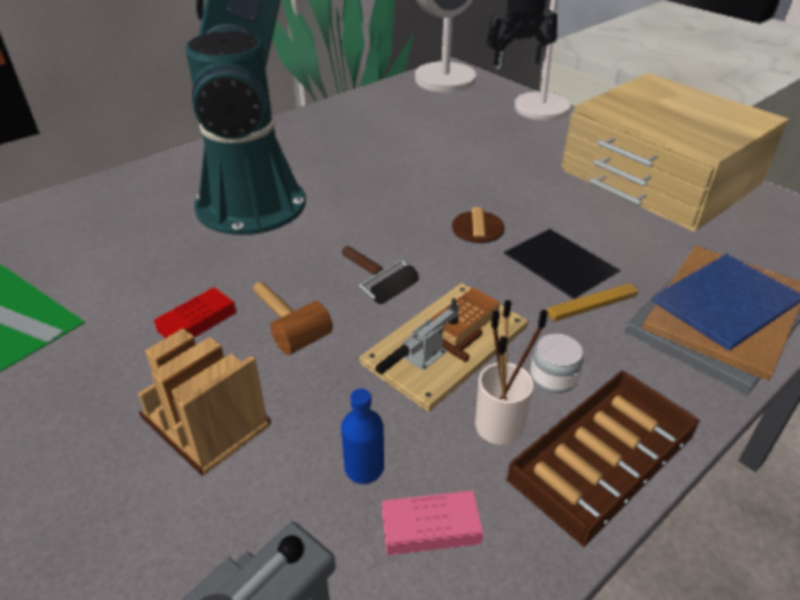

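View pics/top0b.png

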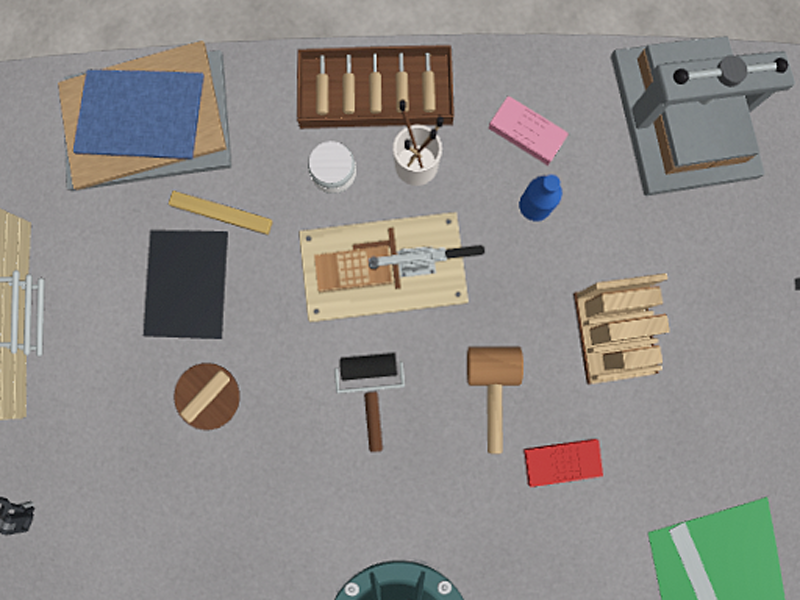

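The scene view shows the jig at scene (445,345), its lever pointing left and down. The mat is at (560,262), and the rack at (205,400) holds three wooden blocks. In the top view (800 px wide) the jig is at (385,265), the lever tip at (480,250), the mat at (187,285) and the rack at (622,330). Pink (530,130) and red (563,462) look-alike blocks lie on the bench. The narrow block could be any of three tops at about top (625,298), (630,327) and (632,358), so I need an enlarged crop.

```bash
cat > h.py <<'E'
import cv2,numpy as np
from station import *
np.set_printoptions(precision=2,suppress=True)
class Cam:
    def __init__(s,n):
        c=camera_info(n); s.K=np.array(c["mtx"]);s.k=c["k1"];s.R=np.array(c["R"]);s.t=np.array(c["t"]);s.C=-s.R.T@s.t
        s.D=np.array([s.k,0,0,0,0.])
    def ray(s,uv):
        p=cv2.undistortPoints(np.array(uv,float).reshape(-1,1,2),s.K,s.D).reshape(-1,2)
        d=np.c_[p,np.ones(len(p))]@s.R; return d/np.linalg.norm(d,axis=1)[:,None]
    def onz(s,uv,z):
        d=s.ray(uv); return s.C+d*((z-s.C[2])/d[:,2])[:,None]
    def proj(s,X):
        return cv2.projectPoints(np.array(X,float).reshape(-1,3),cv2.Rodrigues(s.R)[0],s.t,s.K,s.D)[0].reshape(-1,2)
T=Cam("top");S=Cam("scene")
def tri(a,b):
    "top px, scene px -> point, miss"
    d=T.ray([a])[0];e=S.ray([b])[0]
    A=np.c_[d,-e];x=np.linalg.lstsq(A,S.C-T.C,rcond=None)[0]
    p=T.C+d*x[0];q=S.C+e*x[1];return (p+q)/2,np.linalg.norm(p-q)
E
python3 - <<'E'
import cv2,numpy as np
t=cv2.imread('pics/top0.png');s=cv2.imread('pics/scene0.png')
def crop(im,x,y,w,h,k):return cv2.resize(im[y:y+h,x:x+w],None,fx=k,fy=k,interpolation=cv2.INTER_CUBIC)
a=crop(t,362,170,80,80,5);b=crop(s,85,205,100,100,4)   #400x400,400x400
cv2.imwrite('pics/rack.png',np.hstack([a,b]))
a=crop(t,188,130,130,80,6);
cv2.imwrite('pics/jigt.png',a)
b=crop(s,225,175,120,90,6)
cv2.imwrite('pics/jigs.png',b)
E
```

```text
(no output)
```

View pics/rack.png

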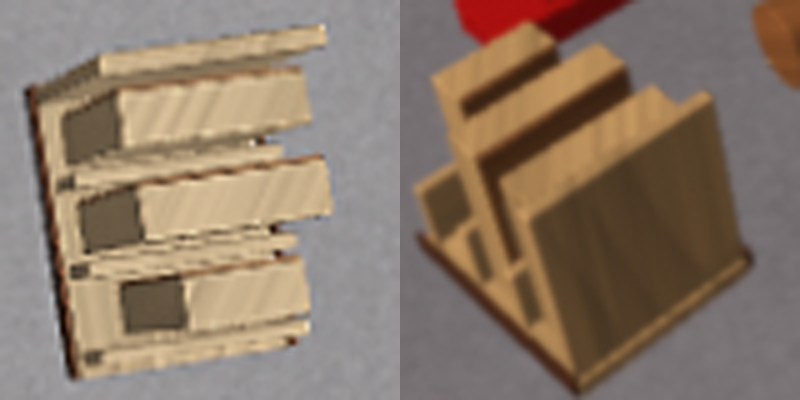

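View pics/jigt.png

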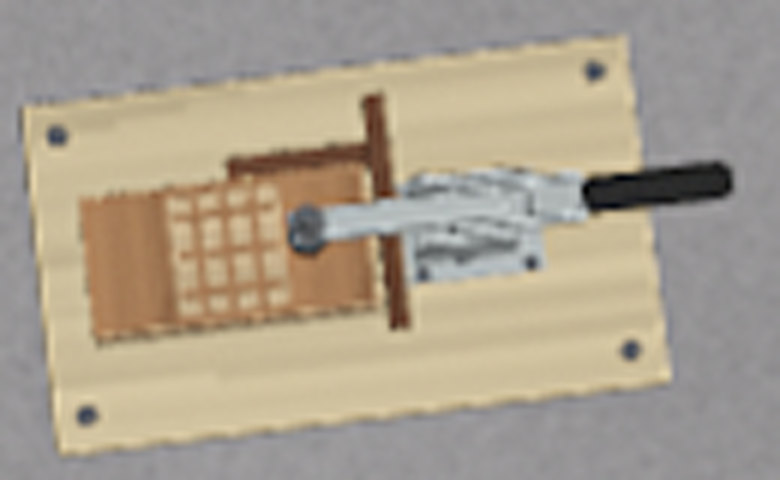

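View pics/jigs.png

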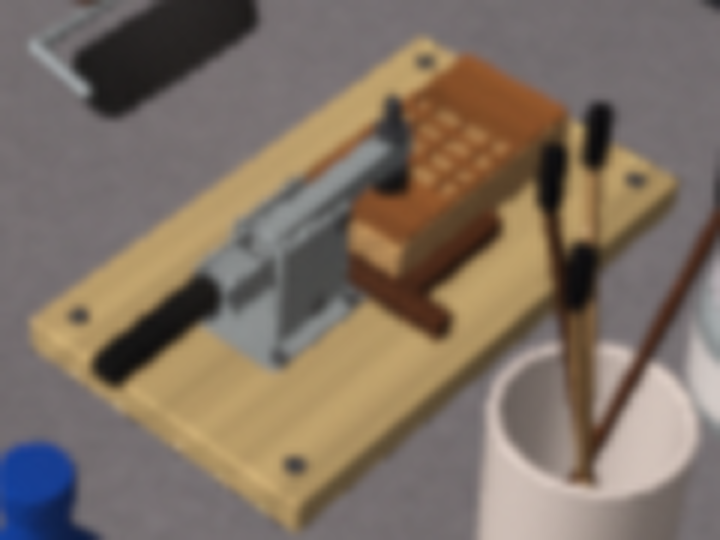

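Crop notes:
- **Candidates:** the rack block tops in the top crop are about (215,100), (233,190) and (248,293).
- **Choice:** the lowest one is only about 122 px wide against 190 px for the others, a 60:92 ratio. So it is the narrow block, in the slot nearest the robot (rack x = -44). In the scene crop it is the left block at (495,60).
- **Jig:** the lever tip is at crop (733,180), and the fence side is at the top, facing world +x.

Run:
```python
from h import *
jt=lambda u:((np.array(u)+.5)/6-.5+[188,130]); js=lambda u:((np.array(u)+.5)/6-.5+[225,175])
rt=lambda u:((np.array(u)+.5)/5-.5+[362,170]); rs=lambda u:((np.array(u)-[400,0]+.5)/4-.5+[85,205])
f8=lambda u:(np.array(u)+.5)/1.5625-.5
def go(n,l,a,b):
    for p,q in l: X,m=tri(a(p),b(q)); print(n,X,"miss %.1f"%m)
go("board",[((22,105),(677,183)),((627,37),(298,512)),((670,382),(32,322)),((62,453),(425,38))],jt,js)
go("screw",[((57,136),(637,180)),((594,70),(295,465)),((630,350),(78,316)),((87,415),(425,62))],jt,js)
go("oldtop",[((80,200),(567,108)),((365,165),(400,245)),((375,305),(350,222)),((95,338),(468,55))],jt,js)
go("levertip",[((733,180),(100,372))],jt,js)
go("levermid",[((660,187),(158,330))],jt,js)
go("newtop",[((308,312),(432,80)),((187,330),(527,22)),((190,275),(558,42)),((305,258),(465,100))],rt,rs)
go("mat",[((150,231),(549,231) ),((228,232),(619,269)),((222,338),(575,297)),((144,335),(505,252))],f8,f8)
print("mat z4",T.onz([f8(p) for p in[(150,231),(228,232),(222,338),(144,335)]],4))
print("newtop z132",T.onz([rt(p) for p in[(308,312),(187,330),(190,275),(305,258)]],132))
print("rackfloor corners",T.onz([rt(p) for p in[(75,378),(30,90)]],12))
s=T.onz([jt(p) for p in[(57,136),(594,70),(630,350),(87,415)]],18);print("screws18",s)
s=T.onz([jt(p) for p in[(22,105),(627,37),(670,382),(62,453)]],18);c=s.mean(0)
x=s[[0,3]].mean(0)-s[[1,2]].mean(0);print("board c",c,"len",np.linalg.norm(x),"yaw",np.degrees(np.arctan2(x[1],x[0])))
for n,p,z in [("bottle",(540,205),30),("jar",(417,160),40),("brayer",(370,370),20),("brayerhandle",(375,450),10),("malhead",(495,367),30),("malend",(495,452),15),("baren",(207,397),15),("red",(563,462),14),("pw",(220,212),16)]:
    print(n,T.onz([f8(p)],z)[0])
```

```text
board [654.94 148.19  15.5 ] miss 3.5
board [ 679.94 -109.4    13.94] miss 0.4
board [ 531.2  -122.69   13.98] miss 0.4
board [507.37 134.15  15.71] miss 1.7
screw [641.82 134.09  16.5 ] miss 0.8
screw [664.43 -95.3   17.52] miss 1.5
screw [ 544.14 -106.9    16.91] miss 1.8
screw [521.88 121.93  16.79] miss 1.9
oldtop [608.71 120.99  44.84] miss 1.7
oldtop [621.18   3.12  43.91] miss 0.1
oldtop [572.77   8.2   18.76] miss 20.3
oldtop [551.74 116.11  42.53] miss 0.2
levertip [ 608.14 -147.55   62.  ] miss 0.7
levermid [ 606.06 -117.05   62.76] miss 0.3
newtop [ 421.19 -401.24  128.08] miss 0.6
newtop [ 414.51 -342.55  129.41] miss 2.1
newtop [ 441.32 -341.21  132.65] miss 4.5
newtop [ 447.46 -397.7   130.76] miss 4.5
mat [604.7  325.43 113.9 ] miss 107.2
mat [679.77 284.08  66.  ] miss 83.1
mat [ 542.14  352.22 -119.92] miss 132.0
mat [461.36 387.92 -46.21] miss 101.3
mat z4 [[665.24 405.8    4.  ]
 [658.95 270.59   4.  ]
 [482.44 279.97   4.  ]
 [489.68 413.27   4.  ]]
newtop z132 [[ 421.25 -399.6   132.  ]
 [ 414.95 -340.86  132.  ]
 [ 440.26 -343.44  132.  ]
 [ 446.38 -399.4   132.  ]]
rackfloor corners [[ 394.38 -315.98   12.  ]
 [ 541.69 -299.05   12.  ]]
screws18 [[ 641.82  134.21   18.  ]
 [ 664.81  -94.7    18.  ]
 [ 544.56 -106.1    18.  ]
 [ 522.39  122.52   18.  ]]
board c [592.96  12.66  18.  ] len 258.15161627941524 yaw 95.2512147496646
bottle [ 686.11 -245.26   30.  ]
jar [762.64 -46.13  40.  ]
brayer [425.39  37.17  20.  ]
brayerhandle [297.35  32.23  10.  ]
malhead [ 425.1  -161.43   30.  ]
malend [ 289.58 -159.27   15.  ]
baren [386.33 302.83  15.  ]
red [ 269.41 -269.05   14.  ]
pw [690.76 281.84  16.  ]
```

```bash
cat >> h.py <<'E'
from scipy.spatial.transform import Rotation as Ro
JC=np.array([593.2,13.3,0]);JY=95.5
def jig(x,y,z): c,s=np.cos(np.radians(JY)),np.sin(np.radians(JY)); return JC+[c*x-s*y,s*x+c*y,z]
def down(yaw,tilt=0): # tool down, x_t at yaw; tilt about tool y (z_t -> +x_t)
    return Ro.from_euler('xyz',[180,0,yaw],degrees=True)*Ro.from_rotvec([0,np.radians(tilt),0])
def now(): o=observe(); return np.array(o["tool_pos"]),Ro.from_euler('xyz',o["tool_rot"],degrees=True)
def chain(wps,start=None):
    p,r=start or now()
    for q,s in wps:
        print("travel",(r.inv().apply(np.array(q)-p)).round(1).tolist(),"rot",(r.inv()*s).as_rotvec().round(3).tolist()); p,r=np.array(q),s
def lever(L,b):
    L0,b0,k=np.radians(L),np.radians(b),12; px=-35-27*np.cos(b0);pz=66-27*np.sin(b0)
    R=down(JY,.6*max(L,0)); return jig(px-75*np.cos(L0),0,pz+75*np.sin(L0))+k*R.apply([0,0,1]),R
E
python3 - <<'E'
from h import *
g=lever(-2,2); a=g[0]+[0,0,70]
chain([([340,380,231],down(120)),([430,200,231],down(95.5)),([520,40,200],down(95.5)),(a,g[1]),g])
print(g[0]);chain([lever(10,2.5),lever(20,3),lever(40,22),lever(60,45),lever(68,51.5)],g)
E
```

```text
travel [-146.9, -111.1, -0.3] rot [-0.002, 0.0, 0.609]
travel [-200.9, -12.1, -0.0] rot [0.0, -0.0, 0.428]
travel [-167.9, 74.3, 31.0] rot [0.0, 0.0, 0.0]
travel [-170.5, 70.3, 79.6] rot [0.0, 0.0, 0.0]
travel [0.0, -0.0, 70.0] rot [0.0, 0.0, 0.0]
[ 606.32 -123.01   50.44]
travel [2.4, -0.0, -15.5] rot [-0.0, 0.105, 0.0]
travel [5.9, 0.0, -12.0] rot [0.0, 0.105, 0.0]
travel [20.0, -0.0, -10.7] rot [0.0, 0.209, 0.0]
travel [29.3, 0.0, 3.2] rot [-0.0, 0.209, 0.0]
travel [12.0, 0.0, 4.8] rot [-0.0, 0.084, -0.0]
```

Emit:
play_rows(rotation=[[0,0,0.12],[0,0,0.24],[0,0,0.36],[0,0,0.48],[0,0,0.609]], travel=[[-29,-22,0],[-59,-44,0],[-88,-67,0],[-118,-89,0],[-147,-111,0]], hand=[0,0,0,0,0])

```text
t: 0.6
tool_pos: [340.6, 379.0, 230.9]
tool_rot: [-180.0, 0.0, 119.8]
contact_force: [0.6, -0.1, 0.1]
grip_width: 85.1
gripper_force: 0.0
```

Emit:
play_rows(rotation=[[0,0,0.086],[0,0,0.172],[0,0,0.257],[0,0,0.343],[0,0,0.428]], travel=[[-40,-2,0],[-80,-5,0],[-120,-7,0],[-160,-10,0],[-201,-12,0]], hand=[0,0,0,0,0])

```text
t: 1.1
tool_pos: [430.6, 198.9, 231.1]
tool_rot: [-180.0, 0.0, 95.3]
contact_force: [0.8, 0.9, -0.8]
grip_width: 85.5
gripper_force: 0.0
```

Emit:
play_rows(rotation=[[0,0,0],[0,0,0],[0,0,0],[0,0,0],[0,0,0]], travel=[[-34,15,6],[-67,30,12],[-101,45,19],[-134,59,25],[-168,74,31]], hand=[0,0,0,0,0])

```text
t: 1.6
tool_pos: [520.5, 39.0, 199.7]
tool_rot: [-180.0, -0.0, 95.5]
contact_force: [1.3, -0.2, -0.0]
grip_width: 85.4
gripper_force: 0.0
```

Emit:
play_rows(rotation=[[0,0,0],[0,0,0],[0,0,0],[0,0,0],[0,0,0]], travel=[[-34,14,16],[-68,28,32],[-102,42,48],[-136,56,64],[-170,70,80]], hand=[0,0,0,0,0])

```text
t: 2.1
tool_pos: [606.5, -123.5, 119.2]
tool_rot: [-180.0, -0.0, 95.5]
contact_force: [0.7, 0.8, 0.7]
grip_width: 85.3
gripper_force: 0.0
```

Run:
```python
from h import *
chain([lever(-2,2)]);o=observe();print(o["qpos"],o["t"],o["tool_pos"],o["contact_force"])
```

```text
travel [0.5, -0.1, 68.8] rot [-0.001, -0.0, -0.0]
[-17.9   28.65  90.79  -0.    60.6  -23.39] 2.1 [ 606.55 -123.52  119.21] [0.72 0.75 0.69]
```

Emit:
play_rows(rotation=[[0,0,0],[0,0,0],[0,0,0],[0,0,0],[0,0,0]], travel=[[0,0,20],[0,0,40],[0,0,55],[0.5,0,65],[0.5,0,69]], hand=[0,0.2,0.4,0.5,0.5])

```text
t: 2.6
tool_pos: [605.6, -121.1, 50.2]
tool_rot: [-179.9, -0.0, 95.5]
contact_force: [-1.0, -0.7, 0.8]
grip_width: 42.5
gripper_force: 0.0
```

Emit:
play_rows(rotation=[[0,0,0],[0,0,0],[0,0,0],[0,0,0],[0,0,0]], travel=[[0,0,0],[0,0,0],[0,0,0],[0,0,0],[0,0,0]], hand=[0.6,0.75,1,1,1])

```text
t: 3.1
tool_pos: [605.8, -121.9, 52.0]
tool_rot: [-180.0, 0.0, 95.5]
contact_force: [-4.5, -1.8, 5.0]
grip_width: 14.9
gripper_force: 60.5
```

Emit:
play_rows(rotation=[[0,0,0],[0,0,0],[0,0,0],[0,0,0],[0,0,0]], travel=[[0,0,0],[0,0,0],[0,0,0],[0,0,0],[0,0,0]], hand=[1,1,1,1,1])

```text
t: 3.6
tool_pos: [605.8, -121.9, 51.9]
tool_rot: [-180.0, 0.0, 95.5]
contact_force: [-4.5, -2.2, 6.1]
grip_width: 14.4
gripper_force: 60.6
```

Gripped the lever. Now I'll swing it along its arc.

Emit:
play_rows(rotation=[[0,0.02,0],[0,0.04,0],[0,0.06,0],[0,0.08,0],[0,0.105,0]], travel=[[0,0,-3],[0.5,0,-6],[1,0,-9],[1.5,0,-12],[2.4,0,-15.5]], hand=[1,1,1,1,1])

```text
t: 4.1
tool_pos: [605.1, -117.6, 66.2]
tool_rot: [-179.9, -6.3, 95.5]
contact_force: [-1.7, 7.6, -10.1]
grip_width: 14.7
gripper_force: 58.6
```

Emit:
play_rows(rotation=[[0,0.02,0],[0,0.04,0],[0,0.06,0],[0,0.08,0],[0,0.105,0]], travel=[[1,0,-2.5],[2,0,-5],[3.2,0,-7.5],[4.5,0,-10],[5.9,0,-12]], hand=[1,1,1,1,1])

```text
t: 4.6
tool_pos: [604.6, -112.1, 79.0]
tool_rot: [-179.9, -12.4, 95.5]
contact_force: [0.0, 8.7, -12.1]
grip_width: 14.1
gripper_force: 58.6
```

Emit:
play_rows(rotation=[[0,0.042,0],[0,0.084,0],[0,0.125,0],[0,0.167,0],[0,0.209,0]], travel=[[3.5,0,-2.8],[7.5,0,-5.4],[11.5,0,-7.6],[15.7,0,-9.4],[20,0,-10.7]], hand=[1,1,1,1,1])

```text
t: 5.1
tool_pos: [603.6, -98.6, 92.8]
tool_rot: [-180.0, -24.0, 95.5]
contact_force: [-1.8, -3.3, -12.8]
grip_width: 14.2
gripper_force: 58.9
```

Run:
```python
from h import *
o=observe();print(o["qpos"],o["contact_force"])
chain([lever(50,34),lever(60,45),lever(68,51.5)])
```

```text
[-27.88  35.9   86.69  20.82  72.35 -42.43] [ -1.84  -3.34 -12.81]
travel [13.8, 0.4, 0.5] rot [-0.001, 0.105, 0.001]
travel [15.1, -0.0, 3.9] rot [-0.0, 0.105, 0.0]
travel [12.0, 0.0, 4.8] rot [-0.0, 0.084, -0.0]
```

Emit:
play_rows(rotation=[[0,0.02,0],[0,0.04,0],[0,0.063,0],[0,0.084,0],[0,0.105,0]], travel=[[2.8,0,-0.5],[5.6,0,-0.7],[8.3,0,-0.5],[11,0,0],[13.8,0.4,0.5]], hand=[1,1,1,1,1])

```text
t: 5.6
tool_pos: [602.7, -86.1, 99.8]
tool_rot: [-180.0, -29.9, 95.6]
contact_force: [-9.0, -9.3, -3.8]
grip_width: 13.4
gripper_force: 59.2
```

Emit:
play_rows(rotation=[[0,0.02,0],[0,0.04,0],[0,0.063,0],[0,0.084,0],[0,0.105,0]], travel=[[3,0,0.5],[6,0,1.2],[9,0,2],[12,0,3],[15,0,4]], hand=[1,1,1,1,1])

```text
t: 6.1
tool_pos: [601.3, -70.6, 104.8]
tool_rot: [180.0, -36.0, 95.6]
contact_force: [-7.7, -6.4, -1.0]
grip_width: 10.6
gripper_force: 58.5
```

Emit:
play_rows(rotation=[[0,0.02,0],[0,0.04,0],[0,0.06,0],[0,0.084,0],[0,0.084,0]], travel=[[3,0,1],[6,0,2],[9,0,3.4],[12,0,4.8],[12,0,4.8]], hand=[1,1,1,1,1])

```text
t: 6.6
tool_pos: [600.9, -57.0, 106.6]
tool_rot: [180.0, -40.9, 95.5]
contact_force: [0.1, 0.5, 0.1]
grip_width: -0.1
gripper_force: 0.0
```

Run:
```python
from h import *
o=observe();print(o["qpos"],o["contact_force"])
cv2.imwrite("pics/a.png",cv2.resize(grab_frame("scene")[120:300,180:400],None,fx=3,fy=3,interpolation=cv2.INTER_CUBIC))
```

```text
[-31.39  40.76  84.37  31.85  83.49 -48.84] [0.14 0.54 0.1 ]
```

View pics/a.png

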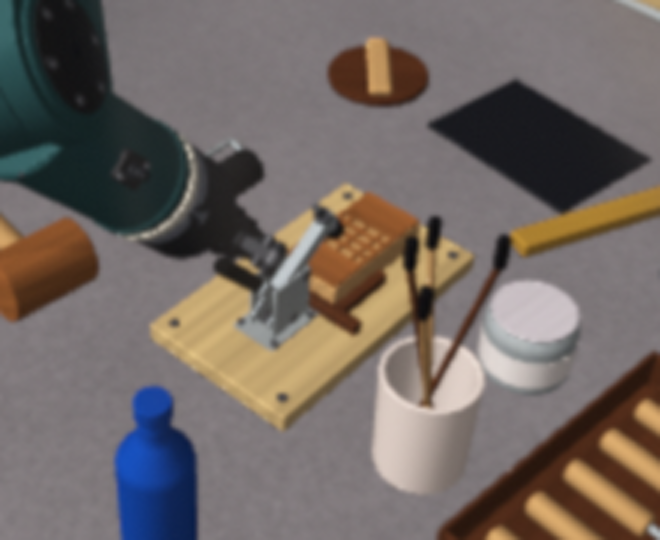

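The fingers slid off the lever end late in the swing. The clamp bar stands steeply open, with its pad tip at crop (327,220). I'll back off and measure the bar.

Emit:
play_rows(rotation=[[0,0,0],[0,0,0],[0,0,0],[0,0,0],[0,0,0]], travel=[[4,0,-16],[10,0,-36],[10,0,-56],[10,0,-76],[10,0,-96]], hand=[1,1,1,1,1])

```text
t: 7.15
tool_pos: [606.0, -112.4, 186.4]
tool_rot: [180.0, -40.8, 95.5]
contact_force: [1.0, 0.1, -0.2]
grip_width: 0.3
gripper_force: 0.0
```

Run:
```python
from h import *
o=observe();print(o["qpos"],o["contact_force"])
s=grab_frame("scene");t=grab_frame("top")
a=cv2.resize(s[150:260,225:345],(480,440),interpolation=cv2.INTER_CUBIC)
b=cv2.resize(t[120:210,208:288],(320,360),interpolation=cv2.INTER_CUBIC);b=np.vstack([b,np.zeros((80,320,3),np.uint8)])
cv2.imwrite("pics/b.png",np.hstack([a,b]))
for b in (30,45,54):
  X=[jig(-35+56*np.cos(np.radians(b)),0,66+56*np.sin(np.radians(b)))]
  print(b,(S.proj(X)-[225,150])*4,(T.proj(X)-[208,120])*4+[480,0])
up=down(95.5)
chain([(jig(20,0,260),up),(jig(80,0,150),up),(jig(80,0,23),up)])
```

```text
[-34.9   37.51  77.16  29.95  93.98 -46.1 ] [ 1.01  0.12 -0.18]
30 [[263.21 161.72]] [[601.65 182.67]]
45 [[255.   154.15]] [[615.92 177.68]]
54 [[248.47 152.11]] [[626.95 174.73]]
travel [159.8, -1.9, 41.5] rot [0.004, -0.71, 0.0]
travel [60.0, -0.0, 110.0] rot [0.0, 0.0, 0.0]
travel [0.0, -0.0, 127.0] rot [0.0, 0.0, 0.0]
```

View pics/b.png

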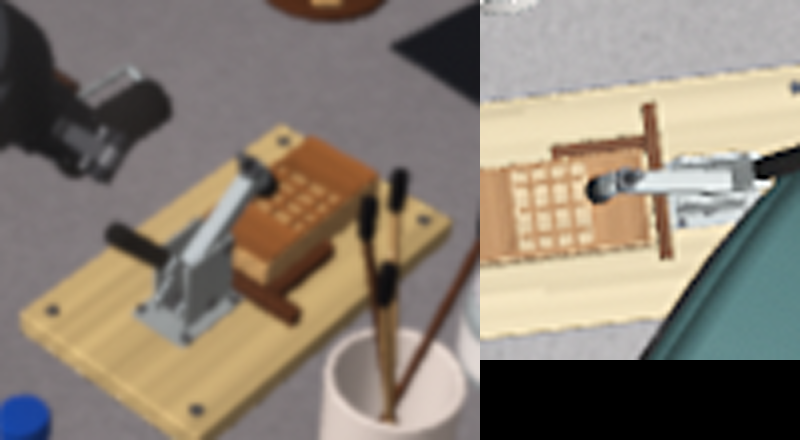

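Run:
```python
from h import *
n=jig(0,1,0)-JC; ux=jig(1,0,0)-JC
for nm,u in [("leverend",(112,234)),("knobtop",(240,160)),("bar tip",(255,172)),("pad",(265,184)),("block edge",(270,275))]:
    d=S.ray([np.array(u)/4+[225,150]])[0]; k=(JC-S.C)@n/(d@n); X=S.C+k*d; print(nm,"jig x",(X-JC)@ux,"z",X[2])
for L,b in [(40,22),(50,33.5),(60,45)]:
    L,b=np.radians(L),np.radians(b); print(-35-27*np.cos(b)-100*np.cos(L),66-27*np.sin(b)+100*np.sin(L), "bartip",-35+56*np.cos(b),66+56*np.sin(b))
```

```text
leverend jig x -123.09077503479757 z 124.49026195434556
knobtop jig x -9.99522817863353 z 109.84387112638183
bar tip jig x 5.812253505229935 z 90.34697069395986
pad jig x 17.024344426252732 z 73.35378299385559
block edge jig x 29.9061680149815 z -15.667747795560786
-136.63840838520107 120.1643829464243 bartip 16.922295855740096 86.97796923129107
-121.79367816446748 127.70214570847224 bartip 11.697606035761417 96.90847117747526
-104.0918830920368 133.51065728640708 bartip 4.597979746446661 105.59797974644665
```

Emit:
play_rows(rotation=[[0,-0.142,0],[0,-0.284,0],[0,-0.426,0],[0,-0.568,0],[0,-0.71,0]], travel=[[26,0,-5],[60,0,0],[93,0,12],[127,-1,26],[160,-2,41.5]], hand=[0.5,0,0,0,0])

```text
t: 7.75
tool_pos: [589.6, 36.6, 260.1]
tool_rot: [179.8, 0.1, 95.5]
contact_force: [1.1, 0.6, -0.9]
grip_width: 72.5
gripper_force: 0.0
```

Emit:
play_rows(rotation=[[0,0,0],[0,0,0],[0,0,0],[0,0,0],[0,0,0]], travel=[[12,0,22],[24,0,44],[36,0,66],[48,0,88],[60,0,110]], hand=[0,0,0,0,0])

```text
t: 8.25
tool_pos: [582.6, 96.6, 147.4]
tool_rot: [-179.9, -0.2, 95.6]
contact_force: [-0.5, 1.5, -0.7]
grip_width: 85.4
gripper_force: 0.0
```

Run:
```python
from h import *
o=observe();print(o["qpos"],o["contact_force"])
up=down(95.5)
t=grab_frame("top")
cv2.imwrite("pics/c.png",cv2.resize(t[120:210,188:318],None,fx=6,fy=6,interpolation=cv2.INTER_CUBIC))
chain([(jig(80,0,23),up),(jig(150,0,23),up),(jig(150,0,120),up)])
my=-2.9; R=down(87.1); ux=R.apply([1,0,0])
M=np.array([574.1,342.4,0]); q=M+ux*35 # grip 35 beyond block centre
chain([(jig(150,0,120),up),(q+[0,0,120],R),(q+[0,0,10],R)],(jig(150,0,120),up))
```

```text
[ 2.59 24.73 93.08  0.22 62.27 -3.09] [-0.49  1.53 -0.66]
travel [-6.2, 6.1, 120.6] rot [-0.007, -0.005, 0.002]
travel [70.0, -0.0, -0.0] rot [0.0, 0.0, 0.0]
travel [0.0, 0.0, -97.0] rot [0.0, 0.0, 0.0]
travel [0.0, 0.0, 0.0] rot [0.0, 0.0, 0.0]
travel [214.0, 17.6, 0.0] rot [0.0, -0.0, 0.147]
travel [0.0, -0.0, 110.0] rot [0.0, 0.0, 0.0]
```

Emit:
play_rows(rotation=[[0,0,0],[0,0,0],[0,0,0],[0,0,0],[0,0,0]], travel=[[0,0,15],[0,0,30],[0,0,45],[0,0,55],[0,0,55]], hand=[0,0,0,0,0])

```text
t: 8.8
tool_pos: [582.3, 95.3, 92.6]
tool_rot: [-179.8, -0.2, 95.5]
contact_force: [-0.2, -0.1, -0.2]
grip_width: 85.4
gripper_force: 0.0
```

Run:
```python
from h import *
print(now()[0]);chain([(jig(80,0,23),down(95.5))])
```

```text
[582.28  95.3   92.56]
travel [-2.9, 3.2, 69.5] rot [-0.003, -0.003, 0.0]
```

Emit:
play_rows(rotation=[[0,0,0],[0,0,0],[-0.003,-0.003,0],[-0.003,-0.003,0],[-0.003,-0.003,0]], travel=[[-1,2,15],[-3,3,32],[-3,3,48],[-3,3,62],[-3,3,69.5]], hand=[0,0,0,0,0])

```text
t: 9.3
tool_pos: [586.5, 92.7, 23.1]
tool_rot: [179.9, -0.0, 95.5]
contact_force: [0.1, 0.6, 0.4]
grip_width: 85.7
gripper_force: 0.0
```

Emit:
play_rows(rotation=[[0,0,0],[0,0,0],[0,0,0],[0,0,0],[0,0,0]], travel=[[0,0,0],[0,0,0],[0,0,0],[0,0,0],[0,0,0]], hand=[0.2,0.3,0.5,0.6,0.6])

```text
t: 9.8
tool_pos: [585.7, 92.8, 25.1]
tool_rot: [180.0, -0.0, 95.5]
contact_force: [-5.2, -0.2, 5.2]
grip_width: 58.6
gripper_force: 65.1
```

Emit:
play_rows(rotation=[[0,0,0],[0,0,0],[0,0,0],[0,0,0],[0,0,0]], travel=[[0,0,0],[0,0,0],[0,0,0],[0,0,0],[0,0,0]], hand=[1,1,1,1,1])

```text
t: 10.3
tool_pos: [585.7, 92.8, 25.1]
tool_rot: [179.9, -0.0, 95.5]
contact_force: [-6.2, -0.5, 6.2]
grip_width: 58.6
gripper_force: 65.1
```

Emit:
play_rows(rotation=[[0,0,0],[0,0,0],[0,0,0],[0,0,0],[0,0,0]], travel=[[8,-0.5,-1],[24,-0.5,-2],[42,-0.5,-3],[60,-0.5,-4],[76,-0.5,-4]], hand=[1,1,1,1,1])

```text
t: 10.8
tool_pos: [580.2, 170.4, 28.9]
tool_rot: [179.7, -0.0, 95.5]
contact_force: [-0.1, -0.0, -0.6]
grip_width: 58.1
gripper_force: 64.3
```

Emit:
play_rows(rotation=[[0,0,0],[0,0,0],[0,0,0],[0,0,0],[0,0,0]], travel=[[5,0,-10],[8,0,-28],[8,0,-48],[8,0,-62],[8,0,-66]], hand=[1,1,1,1,1])

```text
t: 11.3
tool_pos: [580.0, 176.7, 96.8]
tool_rot: [179.6, -0.0, 95.5]
contact_force: [0.4, 0.2, -1.0]
grip_width: 58.9
gripper_force: 64.5
```

Run:
```python
from h import *
o=observe();print(o["tool_pos"],o["contact_force"],o["grip_width"])
R=down(87.1); ux=R.apply([1,0,0]);M=np.array([574.1,342.4,0]); q=M+ux*35
chain([(q+[0,0,95],R),(q+[0,0,16],R)])
```

```text
[579.99 176.65  96.77] [ 0.45  0.15 -1.  ] 58.93052248754862
travel [200.2, 15.2, 1.9] rot [0.007, -0.001, 0.147]
travel [0.0, -0.0, 79.0] rot [0.0, 0.0, 0.0]
```

Emit:
play_rows(rotation=[[0,0,0.03],[0,0,0.07],[0,0,0.11],[0,0,0.147],[0,0,0.147]], travel=[[40,3,0],[88,7,0],[136,11,0],[180,14,2],[200,15,2]], hand=[1,1,1,1,1])

```text
t: 11.8
tool_pos: [573.6, 380.6, 91.9]
tool_rot: [179.8, -0.1, 87.1]
contact_force: [0.5, 0.2, -1.2]
grip_width: 58.7
gripper_force: 64.5
```

Emit:
play_rows(rotation=[[0,0,0],[0,0,0],[0,0,0],[0,0,0],[0,0,0]], travel=[[0,0,14],[0,0,32],[0,0,50],[0,0,66],[0,0,76]], hand=[1,1,1,1,1])

```text
t: 12.3
tool_pos: [573.3, 375.0, 14.3]
tool_rot: [180.0, 0.1, 87.0]
contact_force: [-0.5, 0.8, -1.2]
grip_width: 58.6
gripper_force: 64.5
```

Run:
```python
from h import *
o=observe();print(o["tool_pos"],o["tool_rot"],o["contact_force"],o["grip_width"])
```

```text
[573.35 375.    14.25] [179.98   0.09  87.03] [-0.5   0.76 -1.22] 58.633864512299674
```

Lower gently the last 3 mm, then release.

Emit:
play_rows(rotation=[[0,0,0],[0,0,0],[0,0,0],[0,0,0],[0,0,0]], travel=[[0,0,1],[0,0,2],[0,0,3],[0,0,3.3],[0,0,3.3]], hand=[1,1,1,1,1])

```text
t: 12.8
tool_pos: [574.7, 377.1, 13.8]
tool_rot: [179.8, -0.1, 87.1]
contact_force: [0.8, -0.5, -2.2]
grip_width: 58.6
gripper_force: 64.5
```

Emit:
play_rows(rotation=[[0,0,0],[0,0,0],[0,0,0],[0,0,0],[0,0,0]], travel=[[0,0,0],[0,0,0],[0,0,0],[0,0,0],[0,0,0]], hand=[0.3,0.2,0.1,0,0])

```text
t: 13.3
tool_pos: [574.4, 376.9, 13.3]
tool_rot: [179.8, -0.0, 87.1]
contact_force: [-0.2, 0.8, -0.0]
grip_width: 85.2
gripper_force: 0.0
```

Emit:
play_rows(rotation=[[0,0,0],[0,0,0],[0,0,0],[0,0,0],[0,0,0]], travel=[[0,0,-15],[0,0,-45],[0,0,-85],[0,0,-125],[0,0,-165]], hand=[0,0,0,0,0])

```text
t: 13.8
tool_pos: [573.7, 376.8, 181.0]
tool_rot: [179.8, -0.0, 87.1]
contact_force: [0.6, 0.3, -0.9]
grip_width: 85.4
gripper_force: 0.0
```

```bash
cat >> h.py <<'E'
def wood(img,roi,lo,hi):
    m=np.zeros(img.shape[:2],np.uint8);x,y,w,h=roi
    m[y:y+h,x:x+w]=cv2.inRange(cv2.cvtColor(img[y:y+h,x:x+w],cv2.COLOR_BGR2HSV),lo,hi)
    m=cv2.morphologyEx(m,cv2.MORPH_CLOSE,np.ones((5,5)))
    c=max(cv2.findContours(m,cv2.RETR_EXTERNAL,cv2.CHAIN_APPROX_NONE)[0],key=cv2.contourArea);return c
TH=np.radians(35);RY=6.2
xb=np.array([np.cos(np.radians(RY)),np.sin(np.radians(RY)),0])
NB=np.array([430.8,-370.8,0])
def rackpose(dx,z,yaw=RY-180): # TCP dx along block x, height z ; x_t yaw toward -xb so tilt brings z_t to -xb
    return NB+xb*dx+[0,0,z],down(RY+180,35)
E
python3 - <<'E'
from h import *
o=observe();print(o["t"],o["qpos"],o["tool_pos"])
t=grab_frame("top");c=wood(t,(85,140,70,85),(5,60,60),(30,255,255))
r=cv2.minAreaRect(c);print(r, T.onz([r[0]],32))
E
```

```text
13.8 [27.57 29.94 78.31 -0.07 71.54 30.52] [573.71 376.8  180.96]
((116.05487060546875, 180.9027557373047), (47.84023666381836, 25.068683624267578), 2.8624050617218018) [[571.34 340.93  32.  ]]
```

```bash
cat >> h.py <<'E'
def rack(dx,z,back=0):
    R=down(RY,-35); return NB+xb*dx+[0,0,z]-back*R.apply([0,0,1]),R
E
python3 - <<'E'
from h import *
f8=lambda u:(np.array(u)+.5)/1.5625-.5
print("lampbase",S.onz([f8((540,105)),f8((447,75))],5),"cab near corners",S.onz([f8((562,165)),f8((697,222))],0))
chain([([540,190,250],down(60)),([500,0,255],down(28)),([495,-190,255],down(RY,-8)),rack(-1,116,100),rack(-1,116,30),rack(-1,116,0)])
E
```

```text
lampbase [[  90.86  862.11    5.  ]
 [-227.39  814.9     5.  ]] cab near corners [[336.36 648.42   0.  ]
 [676.17 667.1    0.  ]]
travel [-190.1, -26.9, -62.7] rot [0.012, -0.01, 0.473]
travel [-184.5, 60.4, -5.0] rot [0.0, -0.0, 0.559]
travel [-93.6, 165.4, 0.0] rot [0.027, -0.138, 0.38]
travel [-18.8, 172.8, 60.3] rot [0.0, -0.471, -0.0]
travel [-0.0, 0.0, 70.0] rot [0.0, 0.0, 0.0]
travel [0.0, -0.0, 30.0] rot [0.0, 0.0, 0.0]
```

Emit:
play_rows(rotation=[[0,0,0.095],[0,0,0.19],[0,0,0.285],[0,0,0.38],[0,0,0.473]], travel=[[-38,-5,-20],[-76,-11,-40],[-114,-16,-55],[-152,-22,-63],[-190,-27,-63]], hand=[0,0,0,0,0])

```text
t: 14.35
tool_pos: [537.5, 187.3, 243.7]
tool_rot: [179.7, -0.3, 59.8]
contact_force: [1.6, 0.0, -0.8]
grip_width: 85.3
gripper_force: 0.0
```

Emit:
play_rows(rotation=[[0,0,0.112],[0,0,0.224],[0,0,0.336],[0,0,0.448],[0,0,0.559]], travel=[[-37,12,-1],[-74,24,-2],[-111,36,-3],[-148,48,-4],[-184.5,60,-5]], hand=[0,0,0,0,0])

```text
t: 14.85
tool_pos: [496.1, -2.7, 246.9]
tool_rot: [179.9, -0.2, 27.7]
contact_force: [0.4, -0.1, 0.9]
grip_width: 85.2
gripper_force: 0.0
```

Emit:
play_rows(rotation=[[0.005,-0.028,0.076],[0.01,-0.056,0.152],[0.016,-0.084,0.228],[0.022,-0.111,0.304],[0.027,-0.138,0.38]], travel=[[-19,33,0],[-37,66,0],[-56,99,0],[-75,132,0],[-93.6,165.4,0]], hand=[0,0,0,0,0])

```text
t: 15.35
tool_pos: [491.2, -192.8, 246.9]
tool_rot: [180.0, 7.8, 5.9]
contact_force: [0.1, 0.0, 0.7]
grip_width: 85.5
gripper_force: 0.0
```

Emit:
play_rows(rotation=[[0,-0.094,0],[0,-0.188,0],[0,-0.283,0],[0,-0.377,0],[0,-0.471,0]], travel=[[-4,35,6],[-8,70,16],[-11,105,30],[-15,140,45],[-19,173,60]], hand=[0,0,0,0,0])

```text
t: 15.85
tool_pos: [483.5, -368.0, 189.7]
tool_rot: [179.9, 34.9, 6.1]
contact_force: [0.4, -0.3, 1.1]
grip_width: 85.2
gripper_force: 0.0
```

Emit:
play_rows(rotation=[[0,0,0],[0,0,0],[0,0,0],[0,0,0],[0,0,0]], travel=[[0,0,0],[0,0,0],[0,0,0],[0,0,0],[0,0,0]], hand=[0,0,0,0,0])

```text
t: 16.35
tool_pos: [483.4, -365.7, 191.0]
tool_rot: [179.9, 34.7, 6.1]
contact_force: [0.1, 0.0, 0.3]
grip_width: 85.7
gripper_force: 0.0
```

Run:
```python
from h import *
o=observe();print(o["t"],o["qpos"],o["tool_pos"],o["tool_rot"])
chain([rack(-1,116,30),rack(-1,116,0)])
t=grab_frame("top");s=grab_frame("scene")
a=cv2.resize(t[150:250,340:440],(400,400),interpolation=cv2.INTER_CUBIC);b=cv2.resize(s[190:290,85:185],(400,400),interpolation=cv2.INTER_CUBIC)
cv2.imwrite("pics/d.png",np.hstack([a,b]))
```

```text
16.35 [-31.36  39.85  67.76 -20.69 100.39  53.84] [ 483.43 -365.67  191.  ] [179.9   34.67   6.12]
travel [-1.5, -0.6, 62.3] rot [0.001, -0.006, -0.001]
travel [0.0, -0.0, 30.0] rot [0.0, 0.0, 0.0]
```

View pics/d.png

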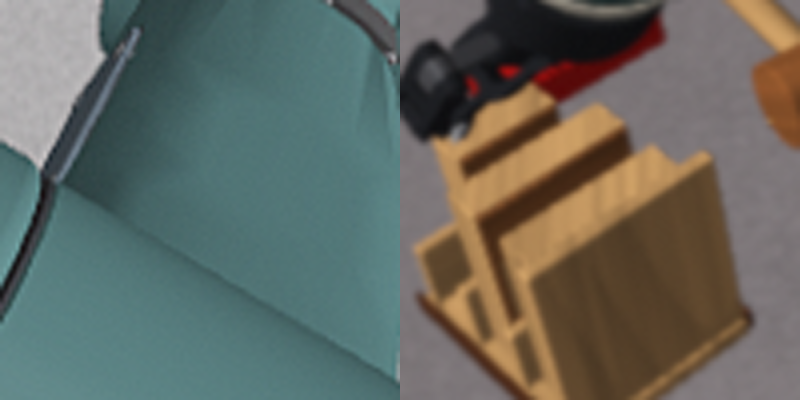

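Run:
```python
from h import *
p,r=now()
for n,q in [("tcp",p),("tcp-80",p-80*r.apply([0,0,1])),("tcp-150",p-150*r.apply([0,0,1])),("blocktop",NB+[0,0,132]),("fingerL",p+45*r.apply([0,1,0])),("fingerR",p-45*r.apply([0,1,0]))]:
    print(n,q,(S.proj([q])-[85,190])*4+[400,0],T.proj([q]))
s=grab_frame("scene");cv2.imwrite("pics/e.png",cv2.resize(s[60:300,20:340],(800,600),interpolation=cv2.INTER_CUBIC))
```

```text
tcp [ 483.28 -365.77  190.37] [[524.45  82.62]] [[415.76 203.58]]
tcp-80 [ 528.57 -360.82  256.13] [[551.29  23.9 ]] [[421.98 179.28]]
tcp-150 [ 568.21 -356.48  313.66] [[578.6  -36.02]] [[427.84 155.65]]
blocktop [ 430.8 -370.8  132. ] [[491.97 116.25]] [[411.16 228.31]]
fingerL [ 488.12 -410.51  190.41] [[442.9 129.4]] [[434.81 200.87]]
fingerR [ 478.44 -321.04  190.33] [[600.81  38.76]] [[396.35 206.32]]
```

View pics/e.png

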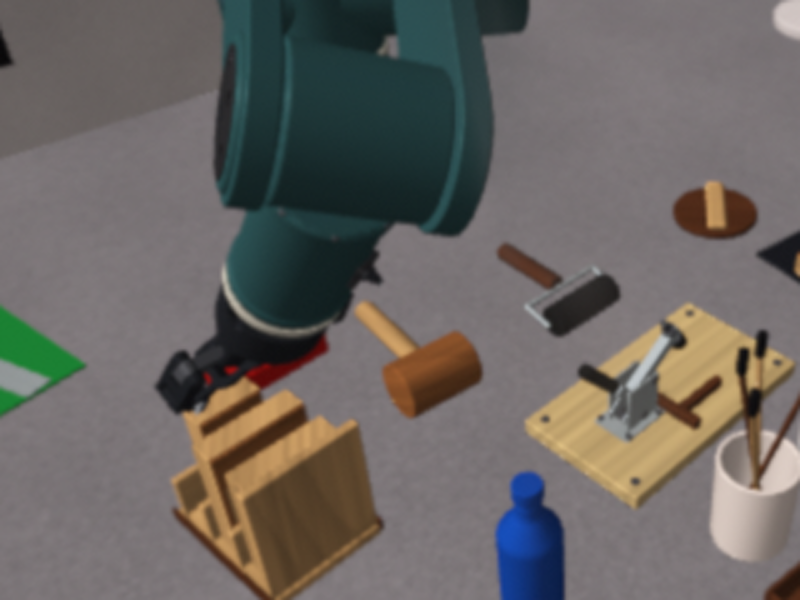

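The view agrees with the pose: the fingers, with the left tip at (200,400), straddle the narrow block's top at (225,397) and lean over from the carved side. I'm going down along the tool.

Emit:
play_rows(rotation=[[0,-0.006,0],[0,-0.006,0],[0,-0.006,0],[0,-0.006,0],[0,-0.006,0]], travel=[[-1,-0.5,14],[-1.5,-0.5,28],[-1.5,-0.5,42],[-1.5,-0.5,55],[-1.5,-0.5,62]], hand=[0,0,0,0,0])

```text
t: 17.0
tool_pos: [444.8, -369.2, 137.2]
tool_rot: [-179.8, 35.3, 6.2]
contact_force: [-0.8, 0.3, -0.6]
grip_width: 85.4
gripper_force: 0.0
```

Run:
```python
from h import *
o=observe();print(o["tool_pos"],o["tool_rot"],o["contact_force"])
chain([rack(-1,116,0)])
```

```text
[ 444.79 -369.23  137.19] [-179.85   35.3     6.19] [-0.8   0.34 -0.64]
travel [-0.1, 0.1, 26.0] rot [-0.003, 0.005, -0.0]
```

Emit:
play_rows(rotation=[[0,0,0],[0,0,0],[0,0,0],[0,0,0],[0,0,0]], travel=[[0,0,7],[0,0,14],[0,0,21],[0,0,25],[0,0,26]], hand=[0,0,0,0,0])

```text
t: 17.5
tool_pos: [431.3, -371.1, 117.3]
tool_rot: [-180.0, 35.2, 6.2]
contact_force: [-0.0, 0.5, -0.2]
grip_width: 85.4
gripper_force: 0.0
```

Emit:
play_rows(rotation=[[0,0,0],[0,0,0],[0,0,0],[0,0,0],[0,0,0]], travel=[[0,0,0],[0,0,0],[0,0,0],[0,0,0],[0,0,0]], hand=[0.1,0.2,0.25,0.3,0.35])

```text
t: 18.0
tool_pos: [432.0, -371.3, 118.3]
tool_rot: [180.0, 35.2, 6.1]
contact_force: [0.7, 1.8, 4.9]
grip_width: 57.6
gripper_force: 64.7
```

Emit:
play_rows(rotation=[[0,0,0],[0,0,0],[0,0,0],[0,0,0],[0,0,0]], travel=[[0,0,0],[0,0,0],[0,0,0],[0,0,0],[0,0,0]], hand=[0.5,0.8,1,1,1])

```text
t: 18.5
tool_pos: [431.8, -371.3, 118.3]
tool_rot: [180.0, 35.2, 6.1]
contact_force: [0.6, 0.8, 5.2]
grip_width: 58.3
gripper_force: 64.8
```

Run:
```python
from h import *
o=observe();print(o["tool_pos"],o["tool_rot"],o["contact_force"],o["grip_width"])
p,r=now()
chain([(p+[0,0,15],r),(p+[0,0,80],r)])
```

```text
[ 431.84 -371.26  118.32] [179.98  35.17   6.12] [0.58 0.81 5.2 ] 58.263404885630955
travel [-8.6, 0.0, -12.3] rot [0.0, 0.0, 0.0]
travel [-37.4, 0.0, -53.1] rot [0.0, 0.0, 0.0]
```

Emit:
play_rows(rotation=[[0,0,0],[0,0,0],[0,0,0],[0,0,0],[0,0,0]], travel=[[-2,0,-2.8],[-5.8,0,-8.2],[-11.5,0,-16.3],[-19,0,-27],[-27,0,-38.3]], hand=[1,1,1,1,1])

```text
t: 19.0
tool_pos: [431.7, -371.2, 165.7]
tool_rot: [-180.0, 35.2, 6.1]
contact_force: [-0.1, 0.1, -2.3]
grip_width: 58.3
gripper_force: 64.3
```

Emit:
play_rows(rotation=[[0,0,0],[0,0,0],[0,0,0],[0,0,0],[0,0,0]], travel=[[-9,0,-12.8],[-18,0,-25.5],[-27,0,-38.3],[-36,0,-51],[-45,0,-63.8]], hand=[1,1,1,1,1])

```text
t: 19.5
tool_pos: [431.6, -371.2, 244.1]
tool_rot: [-180.0, 35.2, 6.1]
contact_force: [-0.3, -0.1, -1.4]
grip_width: 58.2
gripper_force: 64.3
```

```bash
cat >> h.py <<'E'
AZ=48.;ua=np.array([np.cos(np.radians(AZ)),np.sin(np.radians(AZ)),0])
def lay(r,z,tilt=55): return ua*r+[0,0,z],down(AZ,tilt)
E
python3 - <<'E'
from h import *
o=observe();print(o["qpos"],o["tool_pos"],o["tool_rot"],o["contact_force"],o["grip_width"])
chain([([470,-230,270],down(10,-35)),([480,-60,280],down(15,-20)),([490,120,280],down(25,0)),([460,290,270],down(40,15)),(lay(600,220,35)),(lay(600,120,55)),lay(600,40),lay(600,20)])
E
```

```text
[-33.76  34.03  71.49 -22.17 101.94  50.82] [ 431.64 -371.2   244.06] [-179.99   35.15    6.14] [-0.34 -0.06 -1.38] 58.23746661584761
travel [28.6, -136.3, -51.8] rot [-0.039, 0.003, -0.055]
travel [26.5, -165.7, -30.8] rot [-0.04, 0.262, -0.078]
travel [52.9, -171.3, -19.2] rot [-0.03, 0.348, -0.173]
travel [44.7, -166.8, 10.0] rot [0.034, 0.26, -0.26]
travel [40.5, -157.0, 62.6] rot [0.059, 0.348, -0.127]
travel [-57.4, -0.0, 81.9] rot [-0.0, 0.349, 0.0]
travel [-65.5, -0.0, 45.9] rot [0.0, 0.0, 0.0]
travel [-16.4, -0.0, 11.5] rot [0.0, 0.0, 0.0]
```

Emit:
play_rows(rotation=[[-0.008,0,-0.011],[-0.016,0,-0.022],[-0.024,0,-0.033],[-0.032,0,-0.044],[-0.039,0.003,-0.055]], travel=[[5,-22,-10],[11,-50,-21],[17,-79,-31],[23,-108,-42],[28.6,-136,-52]], hand=[1,1,1,1,1])

```text
t: 20.0
tool_pos: [470.4, -229.1, 269.5]
tool_rot: [180.0, 35.0, 10.0]
contact_force: [0.2, -0.0, -1.2]
grip_width: 58.3
gripper_force: 64.5
```

Emit:
play_rows(rotation=[[-0.008,0.052,-0.016],[-0.016,0.105,-0.031],[-0.024,0.157,-0.047],[-0.032,0.21,-0.062],[-0.04,0.262,-0.078]], travel=[[5,-33,-6],[11,-66,-12],[16,-99,-18],[21,-133,-25],[26.5,-166,-31]], hand=[1,1,1,1,1])

```text
t: 20.5
tool_pos: [480.1, -58.6, 279.9]
tool_rot: [-180.0, 19.8, 15.1]
contact_force: [0.9, 0.5, -1.3]
grip_width: 58.1
gripper_force: 64.5
```

Emit:
play_rows(rotation=[[-0.006,0.07,-0.035],[-0.012,0.14,-0.07],[-0.018,0.21,-0.104],[-0.024,0.28,-0.138],[-0.03,0.348,-0.173]], travel=[[11,-34,-4],[21,-69,-8],[32,-103,-12],[42,-137,-15],[53,-171,-19]], hand=[1,1,1,1,1])

```text
t: 21.0
tool_pos: [489.7, 120.9, 279.6]
tool_rot: [-180.0, -0.2, 25.1]
contact_force: [-0.5, -0.2, -1.6]
grip_width: 58.1
gripper_force: 64.5
```

Emit:
play_rows(rotation=[[0.007,0.052,-0.052],[0.014,0.104,-0.104],[0.02,0.156,-0.156],[0.027,0.208,-0.208],[0.034,0.26,-0.26]], travel=[[9,-33,2],[18,-67,4],[27,-100,6],[36,-133,8],[45,-167,10]], hand=[1,1,1,1,1])

```text
t: 21.5
tool_pos: [459.5, 291.0, 269.4]
tool_rot: [180.0, -15.1, 40.2]
contact_force: [0.5, -0.1, -2.1]
grip_width: 58.2
gripper_force: 64.5
```

Run:
```python
from h import *
o=observe();print(o["qpos"],o["tool_pos"],o["tool_rot"],o["contact_force"],o["grip_width"])
chain([(lay(600,220,35)),(lay(600,120,55)),lay(600,40),lay(600,20)])
```

```text
[ 21.82   6.34 102.25   5.58  57.18  69.21] [459.5  291.04 269.43] [179.99 -15.09  40.18] [ 0.52 -0.11 -2.1 ] 58.180261279753864
travel [40.8, -155.8, 62.2] rot [0.058, 0.347, -0.124]
travel [-57.4, -0.0, 81.9] rot [-0.0, 0.349, 0.0]
travel [-65.5, -0.0, 45.9] rot [0.0, 0.0, 0.0]
travel [-16.4, -0.0, 11.5] rot [0.0, 0.0, 0.0]
```

```bash
cat >> h.py <<'E'
LP=np.array([430,440,0.])
def lay2(z,tilt=54.8,az=110): return LP+[0,0,z],down(az,tilt)
E
python3 - <<'E'
from h import *
chain([([450,350,265],down(68,25)),([435,420,240],down(95,40)),lay2(170,55),lay2(80),lay2(30)])
E
```

```text
travel [28.6, -51.2, 12.3] rot [0.167, 0.17, -0.457]
travel [43.2, -40.1, 47.7] rot [0.254, 0.257, -0.399]
travel [-29.4, -3.2, 66.7] rot [0.194, 0.26, -0.177]
travel [-73.7, -0.0, 51.6] rot [-0.0, -0.003, -0.0]
travel [-40.9, -0.0, 28.8] rot [0.0, 0.0, 0.0]
```

Emit:
play_rows(rotation=[[0.033,0.034,-0.091],[0.067,0.068,-0.183],[0.1,0.102,-0.274],[0.134,0.136,-0.366],[0.167,0.17,-0.457]], travel=[[6,-10,2],[11,-20,5],[17,-31,7],[23,-41,10],[29,-51,12]], hand=[1,1,1,1,1])

```text
t: 22.0
tool_pos: [450.5, 349.4, 265.1]
tool_rot: [-180.0, -25.0, 68.2]
contact_force: [0.6, -0.5, -2.2]
grip_width: 58.4
gripper_force: 64.9
```

Emit:
play_rows(rotation=[[0.051,0.051,-0.08],[0.102,0.103,-0.16],[0.152,0.154,-0.239],[0.203,0.206,-0.319],[0.254,0.257,-0.399]], travel=[[9,-8,9],[17,-16,19],[26,-24,28],[35,-32,38],[43,-40,48]], hand=[1,1,1,1,1])

```text
t: 22.5
tool_pos: [436.4, 419.4, 240.1]
tool_rot: [179.9, -40.1, 95.2]
contact_force: [0.4, 0.3, -1.5]
grip_width: 58.1
gripper_force: 64.9
```

Emit:
play_rows(rotation=[[0.039,0.052,-0.035],[0.078,0.104,-0.071],[0.116,0.156,-0.106],[0.155,0.208,-0.142],[0.194,0.26,-0.177]], travel=[[-6,-1,13],[-12,-1,27],[-18,-2,40],[-24,-3,53],[-29,-3,67]], hand=[1,1,1,1,1])

```text
t: 23.0
tool_pos: [432.1, 439.4, 169.5]
tool_rot: [179.9, -55.1, 110.1]
contact_force: [0.7, 0.8, -1.7]
grip_width: 58.0
gripper_force: 64.9
```

Run:
```python
from h import *
o=observe();print(o["qpos"],o["tool_pos"],o["tool_rot"],o["contact_force"],o["grip_width"])
chain([lay2(80),lay2(25)])
t=grab_frame("top");s=grab_frame("scene")
a=cv2.resize(t[120:320,0:200],(400,400));b=cv2.resize(s[30:180,200:350],(400,400),interpolation=cv2.INTER_CUBIC)
cv2.imwrite("pics/f.png",np.hstack([a,b]))
```

```text
[  8.74  33.62 103.12  57.66  72.16 -45.13] [432.1  439.42 169.5 ] [179.94 -55.1  110.12] [ 0.71  0.81 -1.71] 57.98614329490936
travel [-72.7, -1.8, 52.2] rot [-0.001, -0.005, 0.001]
travel [-44.9, -0.0, 31.7] rot [0.0, 0.0, 0.0]
```

View pics/f.png

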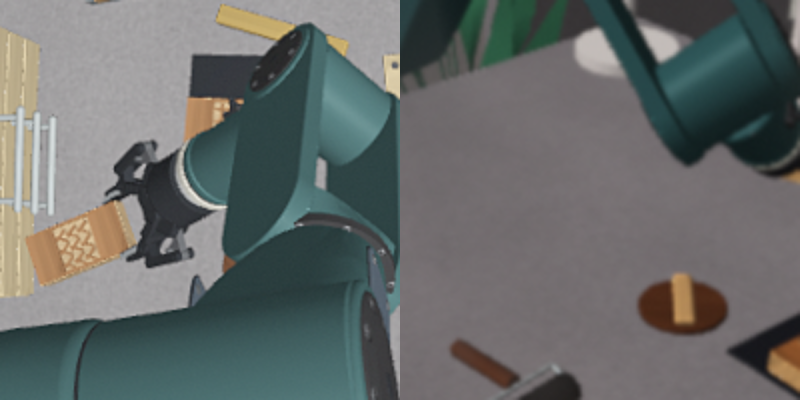

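The picture shows the narrow block at crop (80,240), level, with its leaf carving up and clear of the baren. Lowering it now.

Emit:
play_rows(rotation=[[0,-0.005,0],[0,-0.005,0],[0,-0.005,0],[0,-0.005,0],[0,-0.005,0]], travel=[[-14,-1,10],[-29,-2,21],[-44,-2,31],[-58,-2,42],[-73,-2,52]], hand=[1,1,1,1,1])

```text
t: 23.6
tool_pos: [429.6, 439.8, 80.0]
tool_rot: [179.9, -54.6, 110.0]
contact_force: [-0.1, -0.0, -1.2]
grip_width: 57.9
gripper_force: 65.0
```

Emit:
play_rows(rotation=[[0,0,0],[0,0,0],[0,0,0],[0,0,0],[0,0,0]], travel=[[-13,0,9],[-26,0,18],[-36,0,25],[-42,0,29.5],[-45,0,31.7]], hand=[1,1,1,1,1])

```text
t: 24.1
tool_pos: [429.5, 439.6, 24.2]
tool_rot: [-179.8, -54.7, 109.7]
contact_force: [0.4, -0.3, -1.9]
grip_width: 58.3
gripper_force: 65.0
```

Emit:
play_rows(rotation=[[0,0,0],[0,0,0],[0,0,0],[0,0,0],[0,0,0]], travel=[[-1.5,0,1],[-3,0,2],[-4.5,0,3],[-6,0,4],[-6,0,4]], hand=[1,1,1,1,1])

```text
t: 24.6
tool_pos: [429.7, 439.4, 17.7]
tool_rot: [-179.9, -54.7, 109.8]
contact_force: [-0.6, -0.4, -1.1]
grip_width: 58.5
gripper_force: 65.0
```

Run:
```python
from h import *
o=observe();print(o["qpos"],o["tool_pos"],o["tool_rot"],o["contact_force"],o["torque"])
```

```text
[  8.91  48.55 105.    63.65  63.42 -60.63] [429.72 439.39  17.66] [-179.86  -54.73  109.76] [-0.58 -0.38 -1.09] [-0.71 -0.25  0.02]
```

Emit:
play_rows(rotation=[[0,0,0],[0,0,0],[0,0,0],[0,0,0],[0,0,0]], travel=[[-0.5,0,0.35],[-1,0,0.7],[-1.5,0,1],[-1.7,0,1.2],[-1.7,0,1.2]], hand=[1,1,1,1,1])

```text
t: 25.1
tool_pos: [429.7, 439.4, 15.7]
tool_rot: [-179.8, -54.7, 109.7]
contact_force: [-0.0, -0.3, -0.6]
grip_width: 58.2
gripper_force: 65.1
```

Emit:
play_rows(rotation=[[0,0,0],[0,0,0],[0,0,0],[0,0,0],[0,0,0]], travel=[[-0.4,0,0.3],[-0.8,0,0.6],[-1,0,0.7],[-1,0,0.7],[-1,0,0.7]], hand=[1,1,1,1,1])

```text
t: 25.6
tool_pos: [429.7, 439.5, 15.4]
tool_rot: [-179.9, -54.8, 109.8]
contact_force: [0.7, -3.9, 6.4]
grip_width: 58.4
gripper_force: 65.8
```

Emit:
play_rows(rotation=[[0,0,0],[0,0,0],[0,0,0],[0,0,0],[0,0,0]], travel=[[0,0,0],[0,0,0],[0,0,0],[0,0,0],[0,0,0]], hand=[0.28,0.2,0.1,0,0])

```text
t: 26.1
tool_pos: [429.6, 439.4, 14.3]
tool_rot: [-179.8, -54.7, 109.7]
contact_force: [-0.0, 0.6, 0.4]
grip_width: 85.6
gripper_force: 0.0
```

Emit:
play_rows(rotation=[[0,0,0],[0,0,0],[0,0,0],[0,0,0],[0,0,0]], travel=[[0,0,-10],[1,0,-25],[10,0,-45],[25,0,-65],[40,0,-85]], hand=[0,0,0,0,0])

```text
t: 26.6
tool_pos: [446.1, 394.5, 97.4]
tool_rot: [-179.8, -54.7, 109.7]
contact_force: [0.5, -0.6, 0.2]
grip_width: 85.3
gripper_force: 0.0
```

Run:
```python
from h import *
o=observe();print(o["qpos"],o["tool_pos"],o["tool_rot"])
LPc=np.array([412,488,0])
chain([([470,400,210],down(110,25)),([470,430,230],down(105,0))])
```

```text
[  4.1   40.48 104.19  56.73  69.95 -53.55] [446.12 394.52  97.42] [-179.82  -54.72  109.67]
travel [90.2, 24.1, -67.5] rot [0.001, -0.519, -0.004]
travel [34.0, 10.3, -6.2] rot [-0.019, -0.436, 0.086]
```

Emit:
play_rows(rotation=[[0,-0.1,0],[0,-0.2,0],[0,-0.31,0],[0,-0.41,0],[0,-0.519,0]], travel=[[18,5,-13],[36,10,-27],[54,14,-40],[72,19,-54],[90,24,-67]], hand=[0,0,0,0,0])

```text
t: 27.1
tool_pos: [470.2, 399.9, 210.8]
tool_rot: [180.0, -24.7, 109.7]
contact_force: [-0.1, 0.4, -0.4]
grip_width: 85.5
gripper_force: 0.0
```

Emit:
play_rows(rotation=[[0,-0.088,0.018],[0,-0.175,0.035],[0,-0.26,0.05],[0,-0.35,0.07],[-0.019,-0.436,0.086]], travel=[[-10,12,-4],[-20,24,-8],[-30,36,-12],[-40,48,-16],[-50,60,-20]], hand=[0,0,0,0,0])

```text
t: 27.6
tool_pos: [545.5, 369.9, 206.6]
tool_rot: [180.0, 0.3, 104.7]
contact_force: [-0.4, -0.6, 0.5]
grip_width: 85.5
gripper_force: 0.0
```

Run:
```python
from h import *
o=observe();print(o["t"],o["qpos"],o["tool_pos"],o["tool_rot"])
t=grab_frame("top");s=grab_frame("scene")
cv2.imwrite("pics/g_t.png",t);cv2.imwrite("pics/g_s.png",s)
P=T.proj([[412,488,28]])[0];Q=S.proj([[412,488,28]])[0];print(P,Q)
x,y=(P-35).astype(int);x=max(x,0);c=wood(t,(x,y,70,70),(5,60,60),(30,255,255));r=cv2.minAreaRect(c)
print(r,cv2.contourArea(c)); B=T.onz(cv2.boxPoints(r),28);print(B,B.mean(0))
x,y=(Q-45).astype(int);c2=wood(s,(x,y,90,90),(5,60,60),(30,255,255));print(cv2.boundingRect(c2))
pt=np.array([100,200])
d=t.copy();cv2.drawContours(d,[cv2.boxPoints(r).astype(int)],-1,(255,0,0),1)
d2=s.copy();cv2.drawContours(d2,[c2],-1,(255,0,0),1)
x0,y0=(P-40).astype(int);x0=max(x0,0);u0,v0=(Q-50).astype(int)
cv2.imwrite("pics/g.png",np.hstack([cv2.resize(d[y0:y0+80,x0:x0+80],(400,400)),cv2.resize(d2[max(v0,0):max(v0,0)+100,u0:u0+100],(400,400))]))
```

```text
27.6 [28.28 26.61 80.32 -0.27 73.11 13.67] [545.52 369.87 206.61] [179.97   0.25 104.68]
[ 61.28 244.27] [348.88 121.66]
((82.44999694824219, 236.1499786376953), (24.001829147338867, 9.037725448608398), 69.775146484375) 184.0
[[457.35 453.24  28.  ]
 [465.06 430.33  28.  ]
 [407.57 407.94  28.  ]
 [399.77 430.66  28.  ]] [432.44 430.54  28.  ]
(359, 76, 34, 44)
```

View pics/g.png

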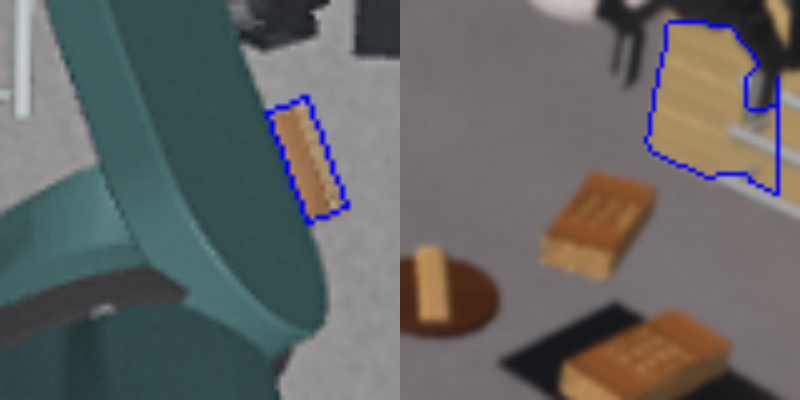

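Run:
```python
from h import *
Q=np.array([348.88,121.66]);u0=(Q-50).astype(int);P=np.array([61.28,244.27]);p0=(P-40).astype(int)
c=S.onz([(np.array(k)-[400,0]+.5)/4-.5+u0 for k in [(593,172),(657,189),(612,250),(543,236)]],28);print(c,c.mean(0))
print(T.onz([(np.array(k)+.5)/5-.5+p0 for k in [(290,105),(328,212)]],28))
u=np.array([-.337,.941,0]);e=np.array([434.2,426.5,28]);n=np.array([.941,.337,0])
K=[e+120*u+30*n,e+120*u-30*n,e-30*n,e+30*n]
print((S.proj(K)-u0)*4+[400,0])
```

```text
[[370.63 522.2   28.  ]
 [425.37 541.26  28.  ]
 [461.72 436.07  28.  ]
 [410.65 409.82  28.  ]] [417.09 477.33  28.  ]
[[461.94 440.96  28.  ]
 [407.26 420.34  28.  ]]
[[658.37 182.73]
 [592.2  165.56]
 [542.42 229.42]
 [611.61 248.62]]
```

Run:
```python
from h import *
R=down(109.4);q=np.array([402.7,514,0])
chain([(q+[0,0,120],R),(q+[0,0,40],R),(q+[0,0,8],R)])
```

```text
travel [174.3, -101.0, 85.7] rot [0.0, 0.002, -0.079]
travel [0.0, -0.0, 80.0] rot [0.0, 0.0, 0.0]
travel [0.0, -0.0, 32.0] rot [0.0, 0.0, 0.0]
```

Emit:
play_rows(rotation=[[0,0,-0.016],[0,0,-0.032],[0,0,-0.047],[0,0,-0.063],[0,0.002,-0.079]], travel=[[35,-20,14],[70,-40,30],[105,-61,48],[140,-81,67],[174,-101,86]], hand=[0,0,0,0,0])

```text
t: 28.2
tool_pos: [400.2, 513.3, 119.2]
tool_rot: [-179.8, -0.2, 109.3]
contact_force: [0.8, -0.1, -0.5]
grip_width: 85.3
gripper_force: 0.0
```

Emit:
play_rows(rotation=[[0,0,0],[0,0,0],[0,0,0],[0,0,0],[0,0,0]], travel=[[0,0,15],[0,0,30],[0,0,45],[0,0,55],[0,0,55]], hand=[0,0,0,0,0])

```text
t: 28.7
tool_pos: [401.5, 511.8, 62.6]
tool_rot: [-179.7, -0.0, 109.3]
contact_force: [-0.3, -0.6, -0.1]
grip_width: 85.3
gripper_force: 0.0
```

Run:
```python
from h import *
print(now()[0])
R=down(109.4);q=np.array([402.7,514,0]);chain([(q+[0,0,8],R)])
t=grab_frame("top");x,y=(T.proj([[414,482,28]])[0]-25).astype(int)
s=grab_frame("scene")
cv2.imwrite("pics/i.png",np.hstack([cv2.resize(t[200:280,20:100],(400,400)),cv2.resize(s[60:160,300:400],(400,400))]))
```

```text
[401.54 511.81  62.57]
travel [1.6, 2.1, 54.6] rot [-0.004, -0.001, -0.002]
```

View pics/i.png

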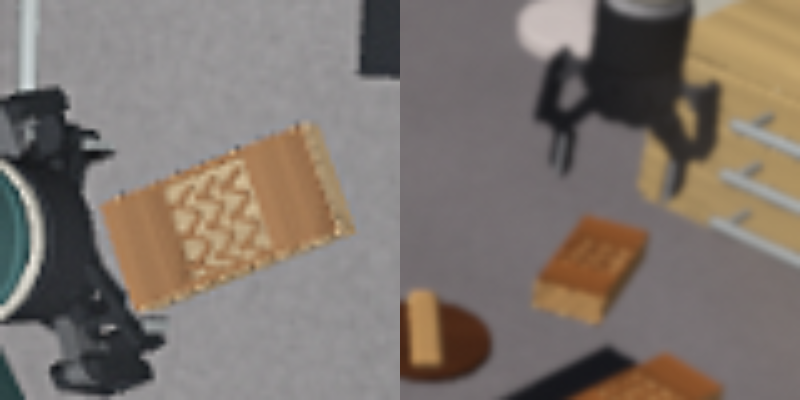

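The block lies flat with the leaves up. Its top face corners are at crop (305,125), (333,232), (137,310) and (105,207). I have already gone past the 10-picture limit (12 viewed), so from here I work from numbers only.

Run:
```python
from h import *
c=T.onz([(np.array(k)+.5)/5-.5+[20,200] for k in [(305,125),(333,232),(137,310),(105,207)]],28);print(c,c.mean(0))
d=c[[2,3]].mean(0)-c[[0,1]].mean(0);az=np.degrees(np.arctan2(d[1],d[0]));print(az,np.linalg.norm(d))
q=c.mean(0)+35*d/np.linalg.norm(d);q[2]=8;chain([(q,down(109.6))])
```

```text
[[461.87 435.55  28.  ]
 [407.26 420.34  28.  ]
 [367.5  527.72  28.  ]
 [420.6  545.81  28.  ]] [414.31 482.36  28.  ]
110.4212962813931 116.12305006155471
travel [1.8, 0.7, 56.3] rot [-0.002, -0.002, -0.005]
```

Emit:
play_rows(rotation=[[0,0,-0.006],[0,0,-0.006],[0,0,-0.006],[-0.002,0,-0.006],[-0.002,-0.002,-0.006]], travel=[[1,1,14],[2,1,28],[2,1,41],[2,1,51],[2,1,55]], hand=[0,0,0,0,0])

```text
t: 29.3
tool_pos: [400.5, 515.0, 7.3]
tool_rot: [-179.9, 0.1, 109.7]
contact_force: [-0.2, -0.5, 0.2]
grip_width: 85.6
gripper_force: 0.0
```

Emit:
play_rows(rotation=[[0,0,0],[0,0,0],[0,0,0],[0,0,0],[0,0,0]], travel=[[0,0,0],[0,0,0],[0,0,0],[0,0,0],[0,0,0]], hand=[0.1,0.2,0.25,0.3,0.5])

```text
t: 29.8
tool_pos: [401.9, 516.4, 10.4]
tool_rot: [179.9, -0.0, 109.7]
contact_force: [-0.3, -1.1, 5.8]
grip_width: 58.5
gripper_force: 65.2
```

Emit:
play_rows(rotation=[[0,0,0],[0,0,0],[0,0,0],[0,0,0],[0,0,0]], travel=[[0,0,0],[0,0,0],[0,0,-2],[0,0,-8],[0,0,-18]], hand=[1,1,1,1,1])

```text
t: 30.3
tool_pos: [401.0, 515.3, 27.1]
tool_rot: [-179.9, 0.0, 109.7]
contact_force: [0.6, 0.7, -1.5]
grip_width: 58.4
gripper_force: 64.5
```

Run:
```python
from h import *
o=observe();print(o["qpos"],o["tool_pos"],o["tool_rot"],o["contact_force"],o["grip_width"])
U=down(95.5)
chain([([440,480,110],down(105)),([500,330,130],down(98)),(jig(190,0,110),U),(jig(150,3,110),U),(jig(150,3,30),U)])
```

```text
[46.06 37.52 89.66 -0.01 52.9  26.34] [400.97 515.34  27.06] [-179.93    0.04  109.73] [ 0.61  0.7  -1.54] 58.424232909043596
travel [-46.5, 24.7, -82.9] rot [-0.001, 0.001, 0.083]
travel [-160.4, 19.1, -20.0] rot [-0.0, -0.0, 0.122]
travel [-136.8, 56.5, 20.0] rot [0.0, -0.0, 0.044]
travel [-40.0, -3.0, -0.0] rot [0.0, 0.0, 0.0]
travel [0.0, -0.0, 80.0] rot [0.0, 0.0, 0.0]
```

Emit:
play_rows(rotation=[[0,0,0.016],[0,0,0.032],[0,0,0.05],[0,0,0.066],[0,0,0.083]], travel=[[-9,5,-17],[-18,10,-34],[-28,15,-50],[-37,20,-67],[-46,25,-83]], hand=[1,1,1,1,1])

```text
t: 30.8
tool_pos: [441.1, 480.6, 111.8]
tool_rot: [179.9, -0.0, 104.9]
contact_force: [0.6, 0.1, -0.7]
grip_width: 58.7
gripper_force: 64.7
```

Emit:
play_rows(rotation=[[0,0,0.024],[0,0,0.048],[0,0,0.073],[0,0,0.098],[0,0,0.122]], travel=[[-32,4,-4],[-64,8,-8],[-96,11,-12],[-128,15,-16],[-160,19,-20]], hand=[1,1,1,1,1])

```text
t: 31.3
tool_pos: [500.7, 329.9, 131.2]
tool_rot: [179.9, -0.0, 97.9]
contact_force: [0.9, 0.7, -0.9]
grip_width: 58.5
gripper_force: 64.7
```

Emit:
play_rows(rotation=[[0,0,0.01],[0,0,0.02],[0,0,0.03],[0,0,0.044],[0,0,0.044]], travel=[[-30,12,3],[-62,26,6],[-94,39,10],[-120,50,13],[-137,56,16]], hand=[1,1,1,1,1])

```text
t: 31.8
tool_pos: [576.2, 201.5, 114.9]
tool_rot: [179.9, 0.0, 95.4]
contact_force: [-0.3, 1.2, -1.4]
grip_width: 58.8
gripper_force: 64.7
```

Run:
```python
from h import *
o=observe();print(o["t"],o["tool_pos"],o["tool_rot"],o["contact_force"],o["grip_width"])
U=down(95.5)
chain([(jig(150,2.5,50),U),(jig(150,2.5,31),U)])
```

```text
31.8 [576.17 201.45 114.92] [179.91   0.01  95.35] [-0.27  1.17 -1.4 ] 58.80176910469506
travel [-38.9, -3.6, 64.9] rot [0.002, 0.0, -0.003]
travel [0.0, -0.0, 19.0] rot [0.0, 0.0, 0.0]
```

Emit:
play_rows(rotation=[[0,0,0],[0,0,0],[0,0,-0.003],[0,0,-0.003],[0,0,-0.003]], travel=[[-15,-1,8],[-30,-3,20],[-39,-3.6,36],[-39,-3.6,52],[-39,-3.6,64]], hand=[1,1,1,1,1])

```text
t: 32.3
tool_pos: [573.5, 164.3, 49.1]
tool_rot: [-179.9, -0.0, 95.6]
contact_force: [-0.2, 0.0, -0.6]
grip_width: 58.4
gripper_force: 64.7
```

Emit:
play_rows(rotation=[[0,0,0],[0,0,0],[0,0,0],[0,0,0],[0,0,0]], travel=[[0,0,6],[0,0,12],[0,0,17],[0,0,19],[0,0,19]], hand=[1,1,1,1,1])

```text
t: 32.8
tool_pos: [575.0, 164.5, 31.3]
tool_rot: [180.0, -0.0, 95.7]
contact_force: [0.0, -0.1, -1.6]
grip_width: 58.1
gripper_force: 64.7
```

Run:
```python
from h import *
o=observe();print(o["tool_pos"],o["tool_rot"],o["contact_force"])
U=down(95.5);chain([(jig(90,2.5,31),U)])
t=grab_frame("top");roi=(190,140,70,50)
# near-side long edge etc. of the carved top (brownish) vs pale board: hue/sat mask
h=cv2.cvtColor(t,cv2.COLOR_BGR2HSV)
for X in [jig(110,0,46),jig(115,-20,46),jig(160,20,18+28),jig(10,50,18),jig(90,50,18)]:
    u,v=T.proj([X])[0].astype(int); print(u,v,h[v,u])
```

```text
[574.96 164.52  31.28] [179.97  -0.01  95.65] [ 0.04 -0.07 -1.56]
travel [-62.3, 1.0, 0.3] rot [0.0, -0.0, 0.003]
200 173 [ 16  89 198]
197 165 [ 17  88 195]
181 183 [90 85 87]
243 189 [ 21  60 210]
211 193 [ 21  58 218]
```

Emit:
play_rows(rotation=[[0,0,0],[0,0,0],[0,0,0],[0,0,0],[0,0,0]], travel=[[-10,0,0],[-24,0,0],[-40,1,0],[-54,1,0],[-62,1,0]], hand=[1,1,1,1,1])

```text
t: 33.35
tool_pos: [582.3, 100.6, 31.4]
tool_rot: [180.0, 0.0, 95.5]
contact_force: [0.6, 0.4, -1.2]
grip_width: 58.4
gripper_force: 64.7
```

Emit:
play_rows(rotation=[[0,0,0],[0,0,0],[0,0,0],[0,0,0],[0,0,0]], travel=[[-0.5,0.5,0],[-1,1,0],[-1.5,1.5,0],[-2,2,0],[-2,2,0]], hand=[1,1,1,1,1])

```text
t: 33.85
tool_pos: [583.5, 101.5, 31.1]
tool_rot: [-180.0, -0.0, 95.7]
contact_force: [-2.0, 0.9, -2.8]
grip_width: 58.7
gripper_force: 64.8
```

Run:
```python
from h import *
o=observe();print(o["tool_pos"],o["tool_rot"],o["contact_force"])
p=o["tool_pos"];d=np.array(p)-JC;print("jig xy",d@(jig(1,0,0)-JC),d@(jig(0,1,0)-JC))
```

```text
[583.55 101.51  31.09] [-179.96   -0.02   95.66] [-2.02  0.91 -2.82]
jig xy 88.72726371201364 1.1514757812191103
```

Emit:
play_rows(rotation=[[0,0,0],[0,0,0],[0,0,0],[0,0,0],[0,0,0]], travel=[[-1.5,0,0],[-3,0,0],[-4.5,0,0],[-6,0,0],[-6,0,0]], hand=[1,1,1,1,1])

```text
t: 34.35
tool_pos: [584.3, 94.7, 31.1]
tool_rot: [-180.0, -0.0, 95.6]
contact_force: [-2.5, -0.2, -2.5]
grip_width: 58.5
gripper_force: 64.7
```

Emit:
play_rows(rotation=[[0,0,0],[0,0,0],[0,0,0],[0,0,0],[0,0,0]], travel=[[-0.7,0,0],[-1.4,0,0],[-2,0,0],[-2,0,0],[-2,0,0]], hand=[1,1,1,1,1])

```text
t: 34.85
tool_pos: [584.5, 93.7, 31.2]
tool_rot: [-180.0, -0.1, 95.6]
contact_force: [-2.3, 4.1, -0.6]
grip_width: 58.6
gripper_force: 64.8
```

Emit:
play_rows(rotation=[[0,0,0],[0,0,0],[0,0,0],[0,0,0],[0,0,0]], travel=[[-0.4,0.4,0],[-0.8,0.8,0.5],[-0.8,0.8,1],[-0.8,0.8,1.6],[-0.8,0.8,1.6]], hand=[1,1,1,1,1])

```text
t: 35.35
tool_pos: [584.6, 93.9, 29.9]
tool_rot: [-179.9, -0.1, 95.6]
contact_force: [-5.2, 8.6, 2.8]
grip_width: 58.1
gripper_force: 65.3
```

Emit:
play_rows(rotation=[[0,0,0],[0,0,0],[0,0,0],[0,0,0],[0,0,0]], travel=[[0,0,0.4],[0,0,0.8],[0,0,1.2],[0,0,1.2],[0,0,1.2]], hand=[1,1,1,1,1])

```text
t: 35.85
tool_pos: [584.6, 94.0, 29.0]
tool_rot: [-179.9, -0.2, 95.6]
contact_force: [-7.1, 9.4, 5.4]
grip_width: 58.2
gripper_force: 65.6
```

Emit:
play_rows(rotation=[[0,0,0],[0,0,0],[0,0,0],[0,0,0],[0,0,0]], travel=[[0,0,0],[0,0,0],[0,0,0],[0,0,0],[0,0,0]], hand=[0.28,0.2,0.1,0,0])

```text
t: 36.35
tool_pos: [586.6, 92.0, 28.7]
tool_rot: [179.9, 0.0, 95.6]
contact_force: [-0.2, 0.6, -1.2]
grip_width: 86.0
gripper_force: 0.0
```

Emit:
play_rows(rotation=[[0,0,0],[0,0,0],[0,0,0],[0,0,0],[0,0,0]], travel=[[0,0,-10],[10,0,-35],[40,0,-75],[80,0,-115],[120,0,-155]], hand=[0,0,0,0,0])

```text
t: 36.85
tool_pos: [574.9, 203.3, 176.6]
tool_rot: [179.9, -0.0, 95.6]
contact_force: [1.5, -0.4, 0.4]
grip_width: 85.2
gripper_force: 0.0
```

```bash
cat >> h.py <<'E'
def topfit(img,n=0):
    # rectify board plane z=46 into jig axes (1 px = .5 mm), then threshold block top
    xs=np.arange(-30,130,.5);ys=np.arange(-60,60,.5);G=np.array([jig(x,y,46) for y in ys for x in xs])
    uv=T.proj(G).astype(np.float32).reshape(len(ys),len(xs),2)
    w=cv2.remap(img,uv[...,0],uv[...,1],cv2.INTER_LINEAR);return w,xs,ys
E
python3 - <<'E'
from h import *
o=observe();print(o["t"],o["tool_pos"],o["contact_force"])
t=grab_frame("top");cv2.imwrite("pics/j_t.png",t);cv2.imwrite("pics/j_s.png",grab_frame("scene"))
for nm,im in [("new",t),("old",cv2.imread("pics/top0.png"))]:
    w,xs,ys=topfit(im);S_=cv2.cvtColor(w,cv2.COLOR_BGR2HSV)[...,1].astype(float)
    print(nm)
    for x0 in (40,90): # long edges at two x bands
        a=S_[:,(xs>x0)&(xs<x0+8)].mean(1);print("x",x0,[int(v) for v in a[::4]])
    b=S_[(ys>-10)&(ys<10),:].mean(0);print("along x",[int(v) for v in b[::4]])
E
```

```text
36.85 [574.94 203.26 176.6 ] [ 1.49 -0.38  0.39]
new
x 40 [60, 59, 60, 59, 58, 58, 58, 58, 58, 58, 58, 62, 75, 94, 98, 104, 112, 109, 85, 81, 89, 98, 92, 83, 85, 91, 98, 91, 96, 97, 92, 83, 86, 95, 95, 92, 94, 102, 94, 86, 87, 96, 108, 117, 113, 96, 76, 64, 60, 59, 59, 59, 59, 59, 60, 59, 59, 59, 58, 58]
x 90 [62, 62, 61, 60, 59, 58, 58, 58, 58, 59, 59, 59, 59, 58, 56, 67, 96, 118, 120, 118, 118, 119, 118, 117, 117, 118, 117, 117, 118, 118, 117, 117, 118, 117, 117, 117, 118, 117, 118, 117, 118, 119, 120, 120, 101, 93, 79, 62, 58, 58, 59, 59, 60, 60, 59, 59, 58, 57, 56, 58]
along x [8, 9, 8, 20, 41, 55, 54, 47, 50, 55, 59, 61, 63, 65, 66, 67, 70, 73, 71, 64, 62, 59, 59, 56, 56, 62, 68, 65, 90, 93, 94, 93, 91, 87, 85, 89, 92, 93, 94, 90, 87, 87, 86, 93, 94, 92, 89, 86, 84, 94, 110, 120, 121, 120, 120, 118, 116, 117, 118, 118, 119, 118, 117, 117, 117, 118, 120, 103, 69, 58, 58, 59, 59, 59, 60, 60, 60, 62, 60, 21]
old
x 40 [63, 62, 61, 62, 61, 61, 60, 60, 60, 60, 61, 65, 76, 97, 101, 101, 107, 119, 111, 94, 84, 85, 101, 114, 104, 88, 83, 84, 83, 87, 100, 118, 100, 87, 85, 88, 89, 89, 103, 111, 103, 87, 81, 91, 107, 115, 104, 80, 68, 62, 60, 61, 62, 62, 62, 62, 62, 61, 60, 60]
x 90 [64, 64, 64, 62, 61, 61, 60, 60, 60, 61, 62, 61, 61, 61, 59, 59, 74, 102, 126, 123, 121, 120, 120, 120, 122, 121, 120, 120, 120, 121, 122, 122, 121, 120, 122, 121, 121, 120, 120, 122, 122, 121, 122, 121, 124, 110, 96, 80, 64, 61, 61, 62, 61, 62, 62, 61, 61, 59, 59, 59]
along x [9, 10, 7, 19, 36, 47, 46, 38, 34, 35, 41, 47, 45, 44, 45, 45, 45, 46, 45, 41, 37, 32, 32, 37, 41, 43, 76, 98, 87, 81, 81, 86, 103, 111, 93, 84, 82, 86, 102, 110, 95, 85, 81, 84, 102, 110, 94, 84, 82, 78, 89, 111, 125, 124, 122, 122, 121, 119, 119, 120, 122, 121, 121, 120, 119, 120, 122, 122, 103, 71, 61, 61, 62, 61, 62, 62, 63, 64, 62, 22]
```

Run:
```python
from h import *
s=cv2.imread("pics/j_s.png");n=jig(0,1,0)-JC;ux=jig(1,0,0)-JC
c=S.proj([jig(-100,0,100)])[0].astype(int);x,y=c-[30,25]
m=(s[y:y+50,x:x+60].max(2)<55).astype(np.uint8);k,lab,st,_=cv2.connectedComponentsWithStats(m)
for i in range(1,k):
    if st[i,4]<25: continue
    v,u=np.where(lab==i);d=S.ray(np.c_[u+x,v+y]);X=S.C+d*(((JC-S.C)@n)/(d@n))[:,None]
    P=np.c_[(X-JC)@ux,X[:,2]];l=cv2.fitLine(P.astype(np.float32),cv2.DIST_L2,0,.01,.01).ravel()
    t=(P-l[2:])@l[:2];print(st[i],"dir",l[:2],"ang",np.degrees(np.arctan2(-l[1],l[0])),"c",l[2:],"ends",l[2:]+l[:2]*t.min(),l[2:]+l[:2]*t.max())
# pad check: dark pixels near pad
G=lever(48,31.5);print(G[0])
U=down(95.5)
chain([(jig(20,0,240),U),(G[0]-90*G[1].apply([0,0,1]),G[1]),G])
```

```text
[ 9  0 19  8 89] dir [ 0.87 -0.49] ang 29.311563 c [-144.78  196.68] ends [-170.97  211.38] [-115.79  180.4 ]
[23 20 15 11 65] dir [ 0.64 -0.77] ang 49.97542 c [-103.13  103.19] ends [-126.54  131.07] [-78.92  74.37]
[603.02 -88.65  97.11]
travel [-174.2, -4.0, -59.9] rot [0.012, -0.003, 0.006]
travel [-165.8, -0.0, 64.0] rot [0.0, 0.503, 0.0]
travel [0.0, -0.0, 90.0] rot [0.0, 0.0, 0.0]
```

```bash
sed -i 's/def lever(L,b):/def lever(L,b,k=15):/; s/,k=np.radians(L),np.radians(b),12;/=np.radians(L),np.radians(b);/' h.py; grep -n "L0,b0" h.py
python3 - <<'E'
from h import *
G=lever(50,33.5);U=down(95.5)
pre=(G[0]-90*G[1].apply([0,0,1]),G[1])
chain([(jig(20,0,240),U),pre,G])
print("close");chain([lever(40,22),lever(30,12),lever(20,3),lever(10,2.5),lever(-2,2),lever(-6,2)],G)
E
```

```text
32:    L0,b0=np.radians(L),np.radians(b); px=-35-27*np.cos(b0);pz=66-27*np.sin(b0)
travel [-174.2, -4.0, -59.9] rot [0.012, -0.003, 0.006]
travel [-163.2, -0.0, 66.5] rot [0.0, 0.524, 0.0]
travel [0.0, -0.0, 90.0] rot [0.0, 0.0, 0.0]
close
travel [-14.0, -0.0, -2.1] rot [0.0, -0.105, 0.0]
travel [-12.2, -0.0, 2.0] rot [-0.0, -0.105, -0.0]
travel [-9.7, 0.0, 5.3] rot [0.0, -0.105, -0.0]
travel [-7.5, -0.0, 11.3] rot [-0.0, -0.105, -0.0]
travel [-4.3, -0.0, 15.1] rot [0.0, -0.105, -0.0]
travel [0.4, 0.0, 5.2] rot [0.0, 0.0, 0.0]
```

Emit:
play_rows(rotation=[[0,0,0],[0,0,0],[0,0,0],[0.012,0,0.006],[0.012,0,0.006]], travel=[[-30,-1,-25],[-65,-2,-45],[-100,-3,-60],[-137,-4,-60],[-174,-4,-60]], hand=[0,0,0,0,0])

```text
t: 37.45
tool_pos: [588.1, 26.9, 234.9]
tool_rot: [-179.4, 0.0, 95.3]
contact_force: [0.5, 0.1, 0.2]
grip_width: 85.2
gripper_force: 0.0
```

Emit:
play_rows(rotation=[[0,0.105,0],[0,0.21,0],[0,0.315,0],[0,0.42,0],[0,0.524,0]], travel=[[-34,0,5],[-68,0,14],[-102,0,28],[-135,0,46],[-163,0,66]], hand=[0,0,0,0,0])

```text
t: 37.95
tool_pos: [602.6, -136.6, 168.5]
tool_rot: [-179.4, -30.1, 94.9]
contact_force: [0.7, 0.1, 0.3]
grip_width: 85.4
gripper_force: 0.0
```

Emit:
play_rows(rotation=[[0,0,0],[0,0,0],[0,0,0],[0,0,0],[0,0,0]], travel=[[0,0,10],[0,0,25],[0,0,40],[0,0,40],[0,0,40]], hand=[0,0,0,0,0])

```text
t: 38.45
tool_pos: [599.9, -111.5, 134.3]
tool_rot: [-179.3, -30.0, 95.1]
contact_force: [0.7, 0.2, 0.7]
grip_width: 85.6
gripper_force: 0.0
```

Run:
```python
from h import *
o=observe();print(o["t"],o["tool_pos"],o["tool_rot"],o["contact_force"])
chain([lever(50,33.5)])
```

```text
38.45 [ 599.95 -111.5   134.3 ] [-179.26  -30.     95.09] [0.68 0.18 0.71]
travel [3.7, 5.7, 46.8] rot [-0.009, -0.0, -0.006]
```

Emit:
play_rows(rotation=[[0,0,0],[-0.009,0,-0.006],[-0.009,0,-0.006],[-0.009,0,-0.006],[-0.009,0,-0.006]], travel=[[2,3,8],[4,5.7,20],[4,5.7,32],[4,5.7,43],[4,5.7,47]], hand=[0,0,0,0,0])

```text
t: 38.95
tool_pos: [602.1, -85.1, 93.8]
tool_rot: [-179.8, -30.1, 95.3]
contact_force: [-0.1, -0.3, -0.8]
grip_width: 85.3
gripper_force: 0.0
```

Emit:
play_rows(rotation=[[0,0,0],[0,0,0],[0,0,0],[0,0,0],[0,0,0]], travel=[[0,0,0],[0,0,0],[0,0,0],[0,0,0],[0,0,0]], hand=[0.4,0.6,0.7,0.8,1])

```text
t: 39.45
tool_pos: [602.4, -86.7, 95.1]
tool_rot: [-179.9, -30.0, 95.3]
contact_force: [-4.1, -1.7, 3.1]
grip_width: 15.1
gripper_force: 59.2
```

Emit:
play_rows(rotation=[[0,0,0],[0,0,0],[0,0,0],[0,0,0],[0,0,0]], travel=[[0,0,0],[0,0,0],[0,0,0],[0,0,0],[0,0,0]], hand=[1,1,1,1,1])

```text
t: 39.95
tool_pos: [602.5, -86.6, 95.1]
tool_rot: [-179.9, -30.0, 95.3]
contact_force: [-4.0, -3.2, 5.2]
grip_width: 15.5
gripper_force: 59.3
```

Run:
```python
from h import *
o=observe();print(o["t"],o["tool_pos"],o["tool_rot"],o["contact_force"],o["grip_width"])
chain([lever(50,33.5)])
```

```text
39.95 [602.5  -86.64  95.11] [-179.93  -30.     95.32] [-4.05 -3.21  5.2 ] 15.480743422602034
travel [2.1, 0.3, 0.7] rot [0.0, 0.0, -0.003]
```

Gripped at 15.5 mm. Closing along the arc.

Emit:
play_rows(rotation=[[0,-0.021,0],[0,-0.042,0],[0,-0.063,0],[0,-0.084,0],[0,-0.105,0]], travel=[[-3,0,-0.6],[-6,0,-1.2],[-8.5,0,-1.6],[-11,0,-1.9],[-14,0,-2]], hand=[1,1,1,1,1])

```text
t: 40.45
tool_pos: [603.3, -96.2, 90.6]
tool_rot: [-179.9, -24.3, 95.3]
contact_force: [-1.9, 4.8, 9.5]
grip_width: 15.3
gripper_force: 60.0
```

Emit:
play_rows(rotation=[[0,-0.021,0],[0,-0.042,0],[0,-0.063,0],[0,-0.084,0],[0,-0.105,0]], travel=[[-2.5,0,0],[-5,0,0.3],[-7.5,0,0.8],[-10,0,1.3],[-12,0,2]], hand=[1,1,1,1,1])

```text
t: 40.95
tool_pos: [604.5, -107.3, 84.3]
tool_rot: [-179.9, -18.2, 95.3]
contact_force: [-4.9, 1.4, 15.6]
grip_width: 15.3
gripper_force: 61.8
```

Emit:
play_rows(rotation=[[0,-0.021,0],[0,-0.042,0],[0,-0.063,0],[0,-0.084,0],[0,-0.105,0]], travel=[[-2,0,1],[-4,0,2],[-6,0,3],[-8,0,4],[-9.7,0,5.3]], hand=[1,1,1,1,1])

```text
t: 41.45
tool_pos: [605.6, -116.7, 76.7]
tool_rot: [-180.0, -12.0, 95.4]
contact_force: [-5.3, -2.7, 17.5]
grip_width: 15.1
gripper_force: 62.8
```

Run:
```python
from h import *
o=observe();print(o["t"],o["tool_pos"],o["contact_force"],o["grip_width"])
chain([lever(10,2.5),lever(0,2),lever(-6,2)])
```

```text
41.45 [ 605.59 -116.66   76.69] [-5.32 -2.68 17.46] 15.112066219097485
travel [-6.5, 0.1, 12.7] rot [0.0, -0.104, -0.003]
travel [-4.0, 0.0, 12.5] rot [0.0, -0.105, -0.0]
travel [0.4, -0.0, 7.8] rot [0.0, 0.0, 0.0]
```

Emit:
play_rows(rotation=[[0,-0.021,0],[0,-0.042,0],[0,-0.063,0],[0,-0.084,0],[0,-0.105,0]], travel=[[-1.5,0,2.5],[-3,0,5],[-4.2,0,7.5],[-5.4,0,10],[-6.5,0,12.7]], hand=[1,1,1,1,1])

```text
t: 41.95
tool_pos: [606.5, -123.6, 63.1]
tool_rot: [180.0, -5.7, 95.4]
contact_force: [-9.6, -13.4, 18.0]
grip_width: 15.2
gripper_force: 63.4
```

Emit:
play_rows(rotation=[[0,-0.021,0],[0,-0.042,0],[0,-0.063,0],[0,-0.084,0],[0,-0.105,0]], travel=[[-1,0,2.5],[-2,0,5],[-3,0,7.5],[-3.5,0,10],[-4,0,12.5]], hand=[1,1,1,1,1])

```text
t: 42.45
tool_pos: [606.6, -125.7, 49.8]
tool_rot: [180.0, 0.3, 95.4]
contact_force: [-5.6, -9.2, 11.2]
grip_width: 15.2
gripper_force: 63.4
```

Emit:
play_rows(rotation=[[0,0,0],[0,0,0],[0,0,0],[0,0,0],[0,0,0]], travel=[[0,0,1.5],[0,0,3],[0,0,4],[0,0,4],[0,0,4]], hand=[1,1,1,1,1])

```text
t: 42.95
tool_pos: [606.5, -125.4, 45.1]
tool_rot: [-180.0, 0.2, 95.3]
contact_force: [-3.8, -9.7, 8.0]
grip_width: 15.2
gripper_force: 63.2
```

Run:
```python
from h import *
o=observe();print(o["t"],o["tool_pos"],o["tool_rot"],o["contact_force"],o["grip_width"])
```

```text
42.95 [ 606.52 -125.42   45.07] [-179.99    0.21   95.35] [-3.83 -9.69  8.03] 15.227130446646767
```

Emit:
play_rows(rotation=[[0,0,0],[0,0,0],[0,0,0],[0,0,0],[0,0,0]], travel=[[0,0,1],[0,0,2],[0,0,3],[0,0,3],[0,0,3]], hand=[1,1,1,1,1])

```text
t: 43.45
tool_pos: [606.4, -125.2, 41.8]
tool_rot: [-180.0, 0.2, 95.4]
contact_force: [-3.6, -8.8, 6.7]
grip_width: 14.9
gripper_force: 63.1
```

Emit:
play_rows(rotation=[[0,0,0],[0,0,0],[0,0,0],[0,0,0],[0,0,0]], travel=[[0,0,0],[0,0,0],[0,0,0],[0,0,0],[0,0,0]], hand=[0.7,0.5,0.4,0.4,0.4])

```text
t: 43.95
tool_pos: [606.3, -123.1, 41.0]
tool_rot: [-180.0, 0.0, 95.3]
contact_force: [-0.0, 0.2, -0.4]
grip_width: 51.3
gripper_force: 0.0
```

Emit:
play_rows(rotation=[[0,0,0],[0,0,0],[0,0,0],[0,0,0],[0,0,0]], travel=[[0,0,-10],[0,0,-25],[0,0,-45],[0,0,-52],[0,0,-52]], hand=[0.4,0.4,0.4,0.8,1])

```text
t: 44.45
tool_pos: [607.7, -123.7, 95.3]
tool_rot: [179.8, 0.1, 95.3]
contact_force: [0.3, -0.5, -0.3]
grip_width: 23.0
gripper_force: 0.0
```

Emit:
play_rows(rotation=[[0,0,0],[0,0,0],[0,0,0],[0,0,0],[0,0,0]], travel=[[0,0,0],[0,0,0],[0,0,0],[0,0,0],[0,0,0]], hand=[1,1,1,1,1])

```text
t: 44.95
tool_pos: [606.0, -123.2, 92.7]
tool_rot: [-179.9, 0.0, 95.3]
contact_force: [0.1, 0.2, 0.4]
grip_width: 0.1
gripper_force: 0.0
```

Run:
```python
from h import *
o=observe();print(o["t"],o["tool_pos"],o["tool_rot"],o["contact_force"],o["grip_width"])
chain([(jig(-140,0,78),down(95.5)),(jig(-140,0,69),down(95.5))])
```

```text
44.95 [ 606.01 -123.22   92.67] [-179.91    0.04   95.34] [0.06 0.23 0.37] 0.11447450518506752
travel [-2.9, 0.4, 14.7] rot [-0.002, 0.001, -0.003]
travel [0.0, -0.0, 9.0] rot [0.0, 0.0, 0.0]
```

Emit:
play_rows(rotation=[[0,0,0],[0,0,0],[0,0,0],[0,0,0],[0,0,0]], travel=[[-3,0,4],[-3,0,8],[-3,0,12],[-3,0,15],[-3,0,15]], hand=[1,1,1,1,1])

```text
t: 45.45
tool_pos: [606.1, -126.1, 77.4]
tool_rot: [-179.9, 0.0, 95.3]
contact_force: [-0.6, 0.5, 0.0]
grip_width: 0.6
gripper_force: 0.0
```

Emit:
play_rows(rotation=[[0,0,0],[0,0,0],[0,0,0],[0,0,0],[0,0,0]], travel=[[0,0,1.5],[0,0,3],[0,0,4.5],[0,0,6],[0,0,6]], hand=[1,1,1,1,1])

```text
t: 45.95
tool_pos: [606.4, -126.2, 72.0]
tool_rot: [-179.9, 0.0, 95.3]
contact_force: [-0.8, 0.0, 0.1]
grip_width: -0.1
gripper_force: 0.0
```

Emit:
play_rows(rotation=[[0,0,0],[0,0,0],[0,0,0],[0,0,0],[0,0,0]], travel=[[0,0,0.7],[0,0,1.4],[0,0,2],[0,0,2.5],[0,0,2.5]], hand=[1,1,1,1,1])

```text
t: 46.45
tool_pos: [606.7, -126.4, 69.9]
tool_rot: [-180.0, 0.1, 95.3]
contact_force: [-0.7, -0.6, 3.2]
grip_width: -0.2
gripper_force: 1.4
```

Emit:
play_rows(rotation=[[0,0,0],[0,0,0],[0,0,0],[0,0,0],[0,0,0]], travel=[[0,0,0.8],[0,0,1.6],[0,0,2.4],[0,0,3],[0,0,3]], hand=[1,1,1,1,1])

```text
t: 46.95
tool_pos: [606.9, -126.6, 68.4]
tool_rot: [180.0, 0.1, 95.3]
contact_force: [-4.3, -0.6, 16.6]
grip_width: 0.1
gripper_force: 7.8
```

Emit:
play_rows(rotation=[[0,0,0],[0,0,0],[0,0,0],[0,0,0],[0,0,0]], travel=[[0,0,0.8],[0,0,1.6],[0,0,2.4],[0,0,3],[0,0,3]], hand=[1,1,1,1,1])

```text
t: 47.45
tool_pos: [607.2, -126.8, 67.0]
tool_rot: [179.9, 0.1, 95.4]
contact_force: [-8.5, -0.0, 26.5]
grip_width: 0.2
gripper_force: 13.4
```

Emit:
play_rows(rotation=[[0,0,0],[0,0,0],[0,0,0],[0,0,0],[0,0,0]], travel=[[0,0,-4],[0,0,-10],[0,0,-40],[0,0,-80],[0,0,-120]], hand=[1,1,1,1,1])

```text
t: 47.95
tool_pos: [606.0, -125.9, 184.1]
tool_rot: [-179.9, 0.0, 95.3]
contact_force: [1.4, 0.0, -0.8]
grip_width: -0.1
gripper_force: 0.0
```

Emit:
play_rows(rotation=[[0,0,0],[0,0,0],[0,0,0],[0,0,0],[0,0,0]], travel=[[10,40,-15],[20,80,-30],[30,120,-45],[40,160,-60],[40,-200,-60]], hand=[1,1,1,1,1])

```text
t: 48.45
tool_pos: [730.7, -75.9, 243.3]
tool_rot: [179.0, 0.2, 95.5]
contact_force: [-0.6, -1.8, -0.2]
grip_width: 0.1
gripper_force: 0.0
```

Emit:
play_rows(rotation=[[0,0,0],[0,0,0],[0,0,0],[0,0,0],[0,0,0]], travel=[[0,-50,0],[0,-100,0],[0,-150,0],[0,-200,0],[0,-240,0]], hand=[1,1,1,1,1])

```text
t: 48.95
tool_pos: [470.3, -98.0, 243.1]
tool_rot: [-179.9, 0.0, 95.3]
contact_force: [-0.4, -0.4, 0.4]
grip_width: -0.2
gripper_force: 0.0
```

Run:
```python
from h import *
o=observe();print(o["t"],o["tool_pos"],o["contact_force"])
t=grab_frame("top");s=grab_frame("scene");n=jig(0,1,0)-JC;ux=jig(1,0,0)-JC
for nm,tt,ss in [("now",t,s),("start",cv2.imread("pics/top0.png"),cv2.imread("pics/scene0.png"))]:
    c=S.proj([jig(-135,0,63)])[0].astype(int);x,y=c-[18,16]
    m=(ss[y:y+32,x:x+36].max(2)<55).astype(np.uint8);k,lab,st,_=cv2.connectedComponentsWithStats(m)
    i=1+np.argmax(st[1:,4]);v,u=np.where(lab==i);d=S.ray(np.c_[u+x,v+y]);X=S.C+d*(((JC-S.C)@n)/(d@n))[:,None]
    P=np.c_[(X-JC)@ux,X[:,2]];l=cv2.fitLine(P.astype(np.float32),cv2.DIST_L2,0,.01,.01).ravel();q=(P-l[2:])@l[:2]
    print(nm,st[i],"ang",np.degrees(np.arctan2(-l[1],l[0])),"c",l[2:],l[2:]+l[:2]*q.min(),l[2:]+l[:2]*q.max())
    w,xs,ys=topfit(tt);s_=cv2.cvtColor(w,cv2.COLOR_BGR2HSV)[...,1].astype(float)
    a=s_[:,(xs>88)&(xs<98)].mean(1);e=s_[(ys>-15)&(ys<15),:].mean(0);e2=s_[(ys>-22)&(ys<-12),:].mean(0);e3=s_[(ys>12)&(ys<22),:].mean(0)
    f=lambda arr,g:[round(float(g[j]),1) for j in np.where(np.diff((arr>90).astype(int)))[0]]
    print(" y edges",f(a,ys)," x edges",f(e,xs)[-1:],f(e2,xs)[-1:],f(e3,xs)[-1:])
r=cv2.minAreaRect(wood(t,(85,140,70,85),(5,60,60),(30,255,255)));print("old",r,T.onz([r[0]],32))
```

```text
48.95 [470.32 -97.98 243.11] [-0.4  -0.36  0.37]
now [ 10   7  20  18 122] ang 2.291318 c [-130.29   62.12] [-163.43   63.44] [-98.58  60.85]
 y edges [-29.0, 30.5]  x edges [104.5] [104.5] [104.5]
start [ 10   7  20  18 123] ang 2.355943 c [-130.27   62.03] [-163.44   63.39] [-98.58  60.72]
 y edges [-27.0, 33.0]  x edges [106.5] [106.5] [106.5]
old ((116.05487060546875, 180.9027557373047), (47.84023666381836, 25.068683624267578), 2.8624050617218018) [[571.34 340.93  32.  ]]
```

Run:
```python
from h import *
for n in ("scene","top"):
    a=cv2.imread(f"pics/{n}0.png");b=grab_frame(n)
    m=(cv2.absdiff(cv2.GaussianBlur(a,(3,3),0),cv2.GaussianBlur(b,(3,3),0)).max(2)>35).astype(np.uint8)
    k,l,st,c=cv2.connectedComponentsWithStats(m);print(n,[list(map(int,s)) for s in st[1:] if s[4]>15])
    print("jar px",(T if n=="top" else S).proj([[762,-46,60],[762,-46,200]]))
o=observe();print(o["contact_force"])
```

```text
scene [[125, 0, 54, 28, 1105], [186, 0, 51, 62, 1820], [325, 0, 32, 38, 533], [314, 16, 10, 16, 50], [170, 29, 70, 110, 2765], [105, 34, 23, 46, 557], [200, 55, 5, 5, 16], [195, 60, 14, 7, 44], [135, 78, 24, 12, 101], [337, 149, 43, 30, 781], [93, 210, 32, 26, 434]]
jar px [[320.73 253.18]
 [327.59 206.74]]
top [[210, 142, 165, 242, 17084], [92, 168, 50, 27, 1209], [417, 221, 7, 13, 57], [385, 222, 31, 16, 201], [0, 318, 22, 25, 427], [140, 373, 46, 11, 279], [254, 373, 15, 11, 104]]
jar px [[266.8  100.18]
 [267.99  81.94]]
[ 0.58 -0.26  0.79]
```

```bash
python3 -c "
from station import *
print(hand_in())"
```

```text
the job is handed in; nothing more can be done
None
```

I handed the job in at about 49 s: the finished block lies carved side up on the mat, and the narrow block sits carved side up against both fences with the clamp lever back at its locked angle. The final images showed no other object moved, but I viewed 12 pictures against the limit of 10, one mistyped move briefly swung the arm close over the brush jar without moving it, and the hand-in gave no verdict.

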